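Nest the sample cups and log the set

TASK

Nest the two loose stepped steel sample cups, one at a time and in either order, into the cup that stands on the carrier, lowering each until its ledge sits on the rim below before you let go, so all three make one straight stack in the carrier's ring. Then pick up the scanner and hold it level and still, its window about 8 cm above the middle of the carrier's barcode label with the scan line along the length of the label, for two seconds. Lay the scanner back down flat on its rubber mat and leave the other things on the bench where they are.

Things in the scene. Friction and masses are not known exactly. Their poses are not given: they have to be found in the camera images.
- cup_a_mid (a point): Stepped steel sample cup, open at the top, 86 mm tall, 0.13 kg: body widening from 37 mm across at the foot to 53 mm at 50 mm height, then a ledge out to a collar 64 to 66 mm across over the upper 36 mm (mouth 60 mm inside). Nested, its ledge rests on the rim below, 36 mm higher, 3 mm play. Point on the axis, 43 mm above its foot; z up the axis. One of two loose cups, on the bench.
- cup_b_mid (a point): Stepped steel sample cup, open at the top, 86 mm tall, 0.13 kg: body widening from 37 mm across at the foot to 53 mm at 50 mm height, then a ledge out to a collar 64 to 66 mm across over the upper 36 mm (mouth 60 mm inside). Nested, its ledge rests on the rim below, 36 mm higher, 3 mm play. Point on the axis, 43 mm above its foot; z up the axis. The other loose cup.
- cup_base_mid (a point): Stepped steel sample cup, open at the top, 86 mm tall, 0.13 kg: body widening from 37 mm across at the foot to 53 mm at 50 mm height, then a ledge out to a collar 64 to 66 mm across over the upper 36 mm (mouth 60 mm inside). Nested, its ledge rests on the rim below, 36 mm higher, 3 mm play. Point on the axis, 43 mm above its foot; z up the axis. This one stands loose in the ring.
- ring_seat (a point): Middle of the carrier's locating ring (44 mm inside, 54 mm outside, 6 mm high), on the carrier's floor, 8 mm above the bench, where the bottom cup stands.
- label (a point): Middle of the flat, face-up barcode label (84 x 46 mm) on the carrier, 9 mm above the bench. The carrier is a fixed grey plate 220 x 110 x 8 mm, its long edges raised to 14 mm. x runs along the length of label and carrier, away from the ring (which lies 115 mm to -x of the label); the bars run along y; z up.
- scanner_grip (a point): Hand scanner, white, 175 mm long, 0.16 kg, lying flat: handle 125 mm long, 32 mm wide (along y), its sides 4 to 34 mm above the underside, and a head 56 x 62 x 34 mm at its +x end. The point is half-way up the handle near the centre of mass, 19 mm above the underside: take it here across the handle. x points along the handle to the head, z up.
- scanner_window (a point): Middle of the scan window in the underside of the scanner's head, 72 mm to +x of the grip point and 19 mm below it. It looks straight down (-z) when the scanner lies flat; the scan line runs along y, across the handle. Either way round reads.
- mat: The scanner's rest: fixed black rubber mat 200 x 110 x 3 mm, origin in the middle of its underside, x along its length. The scanner starts near its middle, roughly along it.
- beaker_mid (a point): Bystander: straight-walled steel beaker without collar, 62 mm across, 80 mm tall, standing among the cups; point half-way up its axis.
- amber_bottle: Bystander: amber glass bottle, 64 mm across, 130 mm tall; origin under its centre.
- jar: Bystander: white jar, 60 mm across, 75 mm tall; origin under its centre.
- dish: Bystander: low white dish, 80 mm across, 16 mm tall; origin under its centre.
- spatula: Bystander: flat steel lab spatula, 167 mm long, lying on the bench; origin under its middle.
There are look-alikes about, which are no part of the job. What is shaped like the part that bears ring_seat but pink or purple is not meant.

How it is judged:
On the way, in this order (a step that is already met when the one before it is completed fails the run):
1. a loose cup is lowered, still held, into the cup on the carrier until its ledge is on or within about 10 mm of the rim, upright and centred (((horizontal distance between cup_a_mid and cup_base_mid below 0.007 m and z of cup_a_mid in the frame of cup_base_mid between 0.032 and 0.047 m and angle between cup_a_mid's own z axis and vertical below 0.1 rad and contact force between the fingers and cup_a above 0.5 N) or (horizontal distance between cup_b_mid and cup_base_mid below 0.007 m and z of cup_b_mid in the frame of cup_base_mid between 0.032 and 0.047 m and angle between cup_b_mid's own z axis and vertical below 0.1 rad and contact force between the fingers and cup_b above 0.5 N))), for 0.05 s.
2. the other loose cup is lowered, still held, into that nested cup in the same way (((horizontal distance between cup_a_mid and cup_base_mid below 0.007 m and z of cup_a_mid in the frame of cup_base_mid between 0.032 and 0.041 m and angle between cup_a_mid's own z axis and vertical below 0.1 rad and (horizontal distance between cup_b_mid and cup_a_mid below 0.007 m and z of cup_b_mid in the frame of cup_a_mid between 0.032 and 0.047 m and angle between cup_b_mid's own z axis and vertical below 0.1 rad and contact force between the fingers and cup_b above 0.5 N)) or (horizontal distance between cup_b_mid and cup_base_mid below 0.007 m and z of cup_b_mid in the frame of cup_base_mid between 0.032 and 0.041 m and angle between cup_b_mid's own z axis and vertical below 0.1 rad and (horizontal distance between cup_a_mid and cup_b_mid below 0.007 m and z of cup_a_mid in the frame of cup_b_mid between 0.032 and 0.047 m and angle between cup_a_mid's own z axis and vertical below 0.1 rad and contact force between the fingers and cup_a above 0.5 N)))), for 0.05 s.
3. cups stacked; held scanner window 40-130 mm above the label, within 15 mm of its middle each way, level to 0.17 rad, scan line to 0.25 rad, under 30 mm/s, for 1 s (((horizontal distance between cup_a_mid and cup_base_mid below 0.007 m and z of cup_a_mid in the frame of cup_base_mid between 0.032 and 0.041 m and angle between each of cup_a_mid, cup_b_mid's own z axis and vertical below 0.1 rad and horizontal distance between cup_b_mid and cup_a_mid below 0.007 m and z of cup_b_mid in the frame of cup_a_mid between 0.032 and 0.041 m) or (horizontal distance between cup_b_mid and cup_base_mid below 0.007 m and z of cup_b_mid in the frame of cup_base_mid between 0.032 and 0.041 m and angle between each of cup_b_mid, cup_a_mid's own z axis and vertical below 0.1 rad and horizontal distance between cup_a_mid and cup_b_mid below 0.007 m and z of cup_a_mid in the frame of cup_b_mid between 0.032 and 0.041 m)) and contact force between the fingers and scanner above 0.5 N and z of label in the frame of scanner_window between -0.13 and -0.04 m and x of label in the frame of scanner_window between -0.015 and 0.015 m and y of label in the frame of scanner_window between -0.015 and 0.015 m and angle between scanner_window's own z axis and vertical below 0.17 rad and angle between the y axis of scanner_window and the x axis of label, either way round below 0.25 rad and linear speed of scanner below 0.03 m/s), for 1 s.
At the end, for the whole second after the job is handed in: Three cups stacked in the carrier's ring (12 mm), each seated 32 to 41 mm above the one below, within 7 mm of its axis, upright within 0.1 rad; the scanner flat on the mat (0.12 rad), grip point within 70 mm along and 45 mm across of its middle; all at rest (((horizontal distance between cup_a_mid and cup_base_mid below 0.007 m and z of cup_a_mid in the frame of cup_base_mid between 0.032 and 0.041 m and angle between each of cup_a_mid, cup_b_mid's own z axis and vertical below 0.1 rad and horizontal distance between cup_b_mid and cup_a_mid below 0.007 m and z of cup_b_mid in the frame of cup_a_mid between 0.032 and 0.041 m) or (horizontal distance between cup_b_mid and cup_base_mid below 0.007 m and z of cup_b_mid in the frame of cup_base_mid between 0.032 and 0.041 m and angle between each of cup_b_mid, cup_a_mid's own z axis and vertical below 0.1 rad and horizontal distance between cup_a_mid and cup_b_mid below 0.007 m and z of cup_a_mid in the frame of cup_b_mid between 0.032 and 0.041 m)) and horizontal distance between cup_base_mid and ring_seat below 0.012 m and angle between cup_base_mid's own z axis and vertical below 0.1 rad and x of scanner_grip in the frame of mat between -0.07 and 0.07 m and y of scanner_grip in the frame of mat between -0.045 and 0.045 m and z of scanner_grip in the frame of mat between 0.015 and 0.027 m and angle between scanner_grip's own z axis and vertical below 0.12 rad and linear speed of each of cup_a, cup_b, cup_base, scanner below 0.02 m/s); the robot touches nothing.
It fails at once if a bystander (beaker, bottle, jar, dish or spatula) is moved by more than 40 mm (distance of any of beaker_mid, amber_bottle, jar, dish, spatula from where it was at the start of the episode above 0.04 m).
It also fails if it takes over 72 s, if anything falls off the work surface, if the arm or the gripper's body presses on something with over 40 N, if the wrist force passes 120 N, or if a joint passes its speed limit or range.

ROBOT

A 7-joint arm with a two-finger parallel gripper is mounted at the origin on the work surface. World frame = base frame: x ahead of the robot, y to its left, z up, the work surface at z = 0. Lengths are in m, angles in rad, forces in N, time in s.
With the tool pointing down it reaches from about 0.425 to 0.8 m from the base axis. Payload 8.3 kg.
Tool frame: the origin (TCP) lies midway between the tips of the shut fingers; the grasp point (between the pads) lies 19 mm behind it (bot.grip_point_offset is the distance from the TCP to the grasp point, in m); x points along the fingers, z is the direction in which the jaws open and shut, and the axes are right-handed (so a half turn about x gives the same grasp; the last joint's range is limited). The gripper opens to 85 mm and grips with 20 to 120 N. Pads are 22 mm wide; open, the fingers measure 114 mm over their backs; the gripper's body (76 mm by 85 mm) begins 54 mm behind the grasp point. The pads swing forward as they close: fully open they stand 13 mm farther back than shut.
Start: joints at [1.138, 0.383, 0.016, 1.37, -0.006, 1.388, -0.046], TCP at [0.226, -0.583, 0.203] pointing down, gripper open.
Joint ranges: [-2.95, 2.95], [-0.25, 2.06], [-1.52, 1.56], [0.18, 2.33], [-1.44, 4.58], [0.02, 2.06], [-3.01, 3.01]. Speed limits (rad/s): [2.39, 2.39, 3.01, 3.01, 3.14, 3.14, 3.14].

INTERFACE

Orientations are given as a unit quaternion [w, x, y, z].
In Python, from plant import get_state, cams, bot gives the robot as it stands.
- The arm moves only by the tool jog_arm, never from a script. Its argument "commands" is a list that holds one entry, the list of rows, each a list of 5 numbers: the shift along the tool's x, y, z in cm, then the turn about the tool's x in degrees, then the closure, from 0 (fully open) to 1 (shut). In form: [[[tx, ty, tz, turn, fingers], ...]]. A call has 1 to 20 rows; each row shifts and turns the commanded pose from where the row before left it, along the tool's axes as they then stand; what a row does not reach is not made up. A row lasts 1/8 s, in which the tool goes at most 62.5 mm and 10.7 degrees, less where a joint would pass 70% of its speed; a pose out of reach is approached as far as the arm can. A call with a gripper value outside its range is refused whole. The fingers move at their own pace and stop on an object; "squeeze" is the grip in N (left out, the last holds). Time passes only in rows, so rows that do not move let the fingers close. It gives the time, the measured TCP pose, the force and the opening at its end, in the units of the state.
- get_state(): the state, without advancing time (a new reading comes with each control period).
- cams.camera(name): name is "scene" or "top" or "wrist"; returns a dict with "img" (384x512x3 uint8, red, green, blue), "mtx" (3x3 intrinsics, pixels), "rvec" (rotation vector, rad) and "tvec" (3), from world to camera coordinates, as OpenCV has them. Camera axes: x right, y down, z forward; pixel columns grow to the right and rows downward; lengths in m; the calibration is good to about 2 mm. A picture is of the moment at which its call begins. There is no depth.
- bot.close_job(): hands the job in, once; it reports no verdict.
The state is a dict: "t": time; "joints": joint angles; "dq": joint speeds; "tau": joint torques, N m; "tool_pos": TCP position; "eef_rot": TCP orientation; "wrist_force": force on the tool from outside, world axes, zero at the start; "ft_torque": the same for the moment, N m; "gripper_width": opening from 0.0 (shut) to 1.0 (fully open).
Only numpy, scipy, OpenCV 4.12 (cv2) and the standard library are available. Lean on these libraries where they do the work, as an engineer would, in place of code of your own. Each camera call takes 0.05 s, during which the arm holds its last target.

## Working session

There is one attempt and no reset: what is moved stays moved. The work goes in short steps, Python scripts to look and compute and a tool call to move; the robot and the scene stay as the last step left them, time stands still between calls to the robot, and variables do not carry over. Pictures are saved under pics/ and viewed, and the job is handed in when it is done.

Besides the shell and the picture viewer there is one more tool, called after "Request:" by a JSON object that holds its "method" and its "body". jog_arm: Moves the arm, as the interface text tells. Its arguments: {"type":"object","properties":{"commands":{"type":"array"},"squeeze":{"type":"number"}},"required":["commands"]}

```bash
ls; mkdir -p pics; python3 - <<'E'
from plant import get_state, cams, bot
import cv2
print(get_state())
for n in ["scene","top","wrist"]:
    c=cams.camera(n); cv2.imwrite(f"pics/{n}0.png",c["img"][:,:,::-1]); print(n,c["mtx"].tolist(),c["rvec"],c["tvec"])
print(bot.grip_point_offset, [a for a in dir(bot) if a[0]!='_'])
E
```

```text
pics
{'t': 0.0, 'joints': array([ 1.13810005,  0.38425276,  0.0164005 ,  1.37118297, -0.00629624,
        1.38816911, -0.0464978 ]), 'dq': array([ 0.00024582,  0.00048294, -0.00098516,  0.00026827,  0.00118664,
        0.00179862,  0.00058643]), 'tau': array([-7.15138085e-04, -6.27601862e+01,  8.44675228e-01, -3.71816969e+01,
        1.68417109e-02,  1.41575339e-02,  5.08780909e-05]), 'tool_pos': array([ 0.2257051 , -0.58222331,  0.20235697]), 'eef_rot': array([ 0.58282659,  0.39991928,  0.58399095, -0.3991645 ]), 'wrist_force': array([-0.60911407, -0.57393366,  0.2299275 ]), 'ft_torque': array([ 0.06483484, -0.01677783, -0.00241448]), 'gripper_width': 1.001125932444056}
scene [[494.99785879143053, 0.0, 248.47677811902722], [0.0, 494.99785879143053, 197.35804230712708], [0.0, 0.0, 1.0]] [ 1.68223162  1.67082342 -0.83937893] [ 1.61360115e-03 -2.81036407e-01  1.65895255e+00]
top [[433.9051600595026, 0.0, 258.19285216527214], [0.0, 433.9051600595026, 187.6396344395794], [0.0, 0.0, 1.0]] [ 2.11282021 -2.1141799   0.15831259] [0.01276976 0.51477108 1.02790394]
wrist [[324.63278127671674, 0.0, 253.57376050214305], [0.0, 324.63278127671674, 188.85005483329346], [0.0, 0.0, 1.0]] [-2.38815022  1.63513904  0.24126087] [-0.62525318 -0.03625832  0.38005705]
0.0187 ['Unreachable', 'close_job', 'grip_point_offset']
```

View pics/scene0.png

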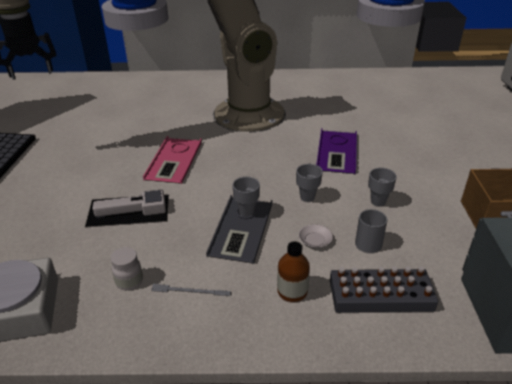

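View pics/top0.png

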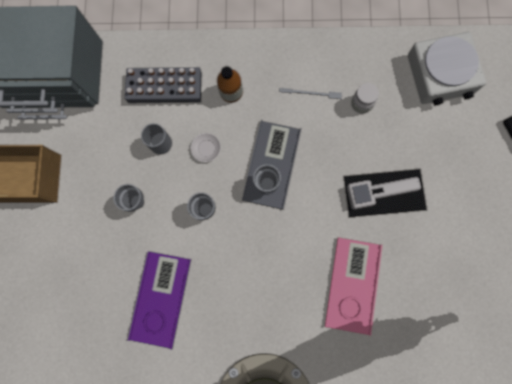

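View pics/wrist0.png

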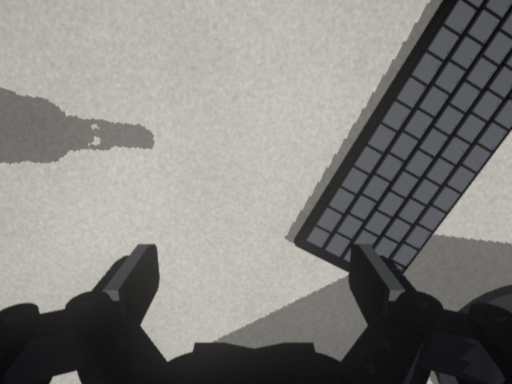

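The scene view shows the loose cups at about (309,181) and (381,186), the base cup at (246,195) on the grey carrier, the beaker at (371,230) and the scanner on the mat at (128,207). The top view has the same items at (202,207), (129,198), (267,178), (157,138) and (385,192). The beaker is the straight-walled one without a collar. I'll enlarge to confirm.

```bash
cat > h.py <<'E'
from plant import get_state, cams, bot
import cv2, numpy as np
from scipy.spatial.transform import Rotation as R
def cam(n):
    c=cams.camera(n); c["R"]=cv2.Rodrigues(np.array(c["rvec"]))[0]; c["t"]=np.array(c["tvec"]).ravel(); c["C"]=-c["R"].T@c["t"]; c["K"]=np.array(c["mtx"]); return c
def ray(c,uv):
    d=c["R"].T@np.linalg.inv(c["K"])@np.array([uv[0],uv[1],1.]); return d/np.linalg.norm(d)
def onz(c,uv,z):
    d=ray(c,uv); return c["C"]+d*(z-c["C"][2])/d[2]
def proj(c,P):
    P=np.atleast_2d(P); return cv2.projectPoints(P.astype(float),np.array(c["rvec"],float),np.array(c["tvec"],float),c["K"],None)[0].reshape(-1,2)
def tri(c1,u1,c2,u2):
    A=[];b=[]
    M=np.zeros((3,3));v=np.zeros(3);rs=[]
    for c,u in((c1,u1),(c2,u2)):
        d=ray(c,u);Q=np.eye(3)-np.outer(d,d);M+=Q;v+=Q@c["C"];rs.append((Q,c["C"]))
    X=np.linalg.solve(M,v); return X,[np.linalg.norm(Q@(X-C)) for Q,C in rs]
def crop(img,x0,y0,w,h,s,fn):
    cv2.imwrite(fn,cv2.resize(img[y0:y0+h,x0:x0+w,::-1],None,fx=s,fy=s,interpolation=cv2.INTER_CUBIC))
E
python3 - <<'E'
from h import *
s=cam("scene");t=cam("top");print(s["C"],t["C"])
np.savez("c0.npz",s=s["img"],t=t["img"])
crop(s["img"],215,150,190,110,4,"pics/s1.png")
crop(t["img"],105,110,190,110,4,"pics/t1.png")
E
```

```text
[1.48737714 0.01045184 0.78657971] [ 0.32272407 -0.01990834  1.10326411]
```

View pics/s1.png

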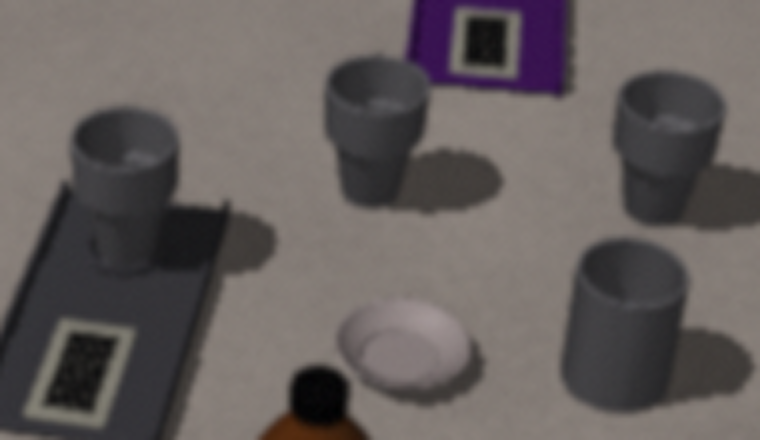

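View pics/t1.png

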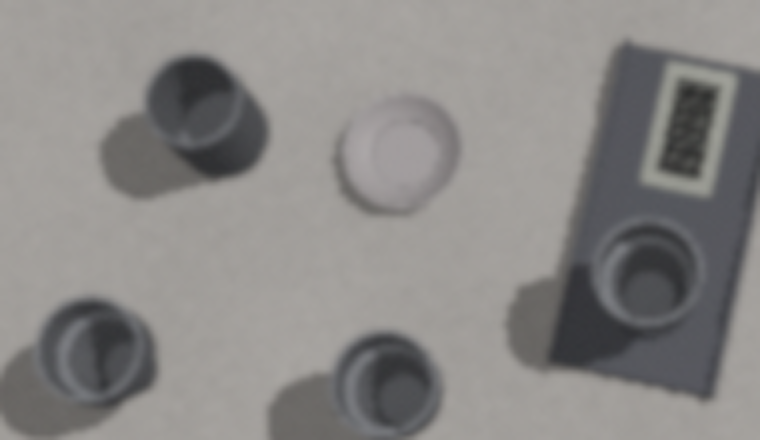

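The enlarged crops confirm it. The two stepped, collared cups are at scene (309,173) and (382,177), and the base cup is at (246,184) on the grey carrier, beside the purple look-alike. The straight can at (371,220) is the beaker.

```bash
python3 - <<'E'
from h import *
s=cam("scene");t=cam("top")
f=lambda x0,y0,u,v:(x0+(u+.5)/4-.5,y0+(v+.5)/4-.5)
for n,us,ut in [("A",(377,93),(388,384)),("B",(669,111),(92,351)),("base",(125,145),(648,273)),("beaker",(632,276),(196,100))]:
    a=f(215,150,*us);b=f(105,110,*ut)
    X,e=tri(s,a,t,b);print(n,X.round(4),np.round(e,4),"top z",onz(t,b,0.086 if n!='base' else .094).round(4), np.hypot(*X[:2]).round(3))
for n,b in [("label",(277,142)),]: print(n,onz(t,b,.009))
# carrier / mat /label quads
im=t["img"].astype(int)
hsv=cv2.cvtColor(t["img"],cv2.COLOR_RGB2HSV)
m=((im.max(2)<45)).astype(np.uint8); m[:, :330]=0; m[:150]=0;m[230:]=0;m[:,440:]=0
m=cv2.morphologyEx(m,cv2.MORPH_CLOSE,np.ones((3,3)))
cs,_=cv2.findContours(m,0,2);k=max(cs,key=cv2.contourArea)
r=cv2.minAreaRect(k);print("mat",r,[onz(t,p,.003).round(3).tolist() for p in cv2.boxPoints(r)])
w=((im.min(2)>130)).astype(np.uint8); w[:, :345]=0; w[:170]=0;w[215:]=0;w[:,425:]=0
crop(t["img"],335,160,100,65,6,"pics/sc1.png")
crop(t["img"],235,110,75,105,5,"pics/ca1.png")
s_=s["img"];crop(s_,80,180,100,55,6,"pics/sc2.png")
E
```

```text
A [0.4659 0.149  0.078 ] [0.0021 0.0021] top z [0.4646 0.1456 0.086 ] 0.489
B [0.4866 0.3285 0.0763] [0.0009 0.0009] top z [0.485  0.3242 0.086 ] 0.587
base [ 0.5309 -0.0076  0.0877] [0.0013 0.0013] top z [ 0.5296 -0.009   0.094 ] 0.531
beaker [0.6443 0.2734 0.0761] [0.002 0.002] top z [0.6409 0.2685 0.086 ] 0.7
label [ 0.64254933 -0.03528369  0.009     ]
mat ((384.494384765625, 192.6910400390625), (39.48798751831055, 76.7005615234375), 84.5596694946289) [[0.551, -0.208, 0.003], [0.569, -0.404, 0.003], [0.467, -0.407, 0.003], [0.449, -0.214, 0.003]]
```

View pics/sc1.png

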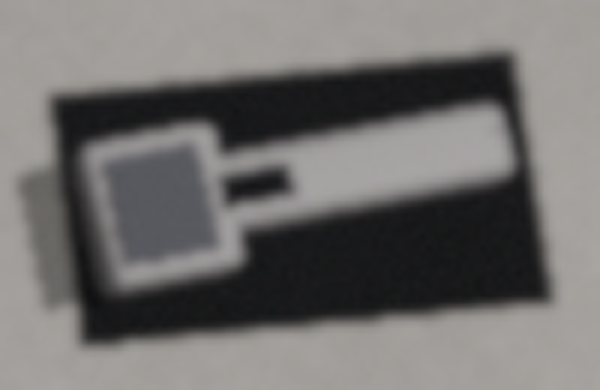

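View pics/ca1.png

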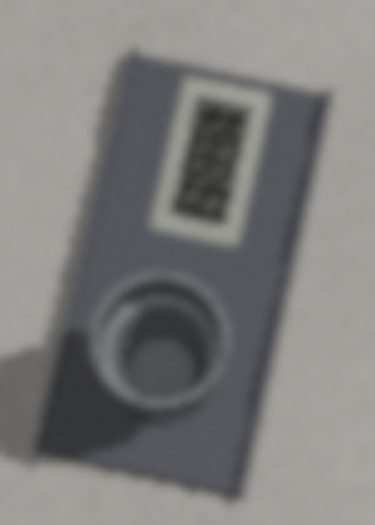

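View pics/sc2.png

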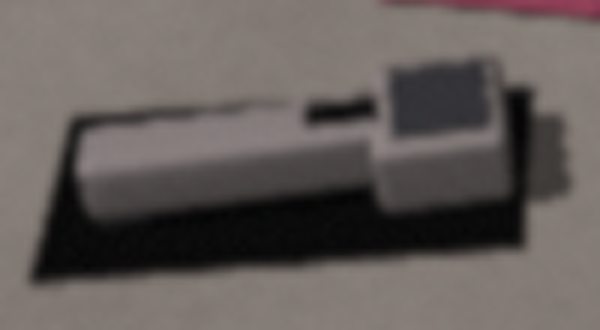

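The top view gives rim centres within 2 mm. The two-view heights (76–88 mm) agree roughly with 86 and 94 mm. The scanner's head points to the left of the top image, at about (362,195), and the grip handle is near (390,189). Next I'll work out the tool axes and the scanner and carrier points.

```bash
cat >> h.py <<'E'
def toolR(st=None):
    st=st or get_state(); q=st["eef_rot"]; return R.from_quat([q[1],q[2],q[3],q[0]]).as_matrix()
def go(target,zang=None):
    """shift in tool cm to target TCP world; zang = wanted angle of jaw axis (deg, mod 180) in world"""
    st=get_state();M=toolR(st);d=M.T@(np.array(target)-st["tool_pos"])*100
    za=np.degrees(np.arctan2(M[1,2],M[0,2]))
    print("t",round(st["t"],2),"pos",st["tool_pos"].round(4),"tool shift cm",d.round(2),"jaw ang",za.round(1),"xaxis",M[:,0].round(3),"w",round(st["gripper_width"],3),"F",st["wrist_force"].round(1))
    if zang is not None:
        print("turn about x (deg):",[round(-((zang-za+90)%180-90),1)])
E
python3 - <<'E'
from h import *
t=cam("top");s=cam("scene");w=cam("wrist")
go([.465,.146,.2],0);M=toolR();print(M.round(3));print("cam in tool",(M.T@(w["C"]-get_state()["tool_pos"])).round(4)); print("cam axes in tool",(M.T@w["R"].T).round(3))
f=lambda u,v:(335+(u+.5)/6-.5,160+(v+.5)/6-.5)
g=lambda u,v:(80+(u+.5)/6-.5,180+(v+.5)/6-.5)
for z in (.037,):
  a=onz(t,f(505,143),z);b=onz(t,f(265,192),z);print("handle end",a,"neck",b,"len",np.linalg.norm(a-b))
  d=(b-a)/np.linalg.norm(b-a);print("dir",d,np.degrees(np.arctan2(d[1],d[0])))
# handle top end corners two-view : near far corner
print(tri(s,g(78,145),t,f(488,102)), tri(s,g(80,180),t,f(516,172)))
print("head top corners",[tri(s,g(*p),t,f(*q))[0].round(4).tolist() for p,q in [((497,60),(80,145))]])
f5=lambda u,v:(235+(u+.5)/5-.5,110+(v+.5)/5-.5)
L=[onz(t,f5(*p),.009) for p in [(185,78),(272,95),(240,245),(150,230)]]
c=np.mean(L,0);x=(L[0]+L[1]-L[2]-L[3])/2;print("label",c,"len",np.linalg.norm(x),np.linalg.norm((L[0]+L[3]-L[1]-L[2])/2),"ang",np.degrees(np.arctan2(x[1],x[0])),"ring",c-.115*x/np.linalg.norm(x))
E
```

```text
t 0.5 pos [ 0.2259 -0.5827  0.2033] tool shift cm [  0.34  48.63 -59.3 ] jaw ang -68.8 xaxis [ 0.  0. -1.] w 1.0 F [-0.6  0.2 -0.3]
turn about x (deg): [np.float64(-68.8)]
[[ 0.     0.932  0.361]
 [ 0.     0.361 -0.932]
 [-1.     0.    -0.   ]]
cam in tool [-0.1706  0.0736  0.0013]
cam axes in tool [[ 0.001 -0.285  0.958]
 [-0.    -0.958 -0.285]
 [ 1.     0.    -0.001]]
handle end [ 0.52578718 -0.38480923  0.037     ] neck [ 0.50558792 -0.2856324   0.037     ] len 0.10121291001360756
dir [-0.19957203  0.97988316  0.        ] 101.51193354144785
(array([ 0.541517  , -0.37793806,  0.04649089]), [np.float64(0.002089309753312799), np.float64(0.0020893097533126468)]) (array([ 0.51793435, -0.39511803,  0.01053192]), [np.float64(0.00242615047577457), np.float64(0.002426150475774574)])
head top corners [[0.5195, -0.2072, 0.0708]]
label [ 0.64280894 -0.03517841  0.009     ] len 0.08353028774547878 0.046983418384996964 ang -12.400433679570233 ring [ 0.53049182 -0.010483    0.009     ]
```

Request:
{"method": "jog_arm", "body": {"commands": [[[-0.5, 0, 0, -9.8, 0], [-0.5, 0, 0, -9.8, 0], [-0.5, 0, 0, -9.8, 0], [-0.5, 0, 0, -9.8, 0], [0, 0, 0, -9.8, 0], [0, 0, 0, -9.8, 0], [0, 0, 0, -10, 0], [0, 3.5, 3.5, 0, 0], [0, 4, 4, 0, 0], [0, 4, 4, 0, 0], [0, 4, 4, 0, 0], [0, 4, 4, 0, 0], [0, 4, 2, 0, 0], [0, 4, 0, 0, 0]]], "squeeze": 30}}

```text
t: 2.25
tool_pos: [0.4426, -0.3054, 0.2232]
eef_rot: [0.707, -0.001, 0.707, 0.001]
wrist_force: [0.4, -0.3, 0.0]
gripper_width: 0.999
```

Request:
{"method": "jog_arm", "body": {"commands": [[[0, 3.5, 0, 0, 0], [0, 4.2, 0.2, 0, 0], [0, 4.2, 0.2, 0, 0], [0, 4.2, 0.2, 0, 0], [0, 4.2, 0.2, 0, 0], [0, 4.2, 0.2, 0, 0], [0, 4.2, 0.2, 0, 0], [0, 4.2, 0.2, 0, 0], [0, 4.2, 0.3, 0, 0], [0, 4.2, 0.3, 0, 0], [0, 3.8, 0.2, 0, 0], [0, 0, 0, 0, 0], [0, 0, 0, 0, 0]]]}}

```text
t: 3.88
tool_pos: [0.4631, 0.1426, 0.2234]
eef_rot: [0.707, 0.0, 0.707, -0.0]
wrist_force: [0.8, 0.4, 0.2]
gripper_width: 0.997
```

```bash
python3 - <<'E'
from h import *
go([.465,.146,.2],0)
w=cam("wrist");cv2.imwrite("pics/w1.png",w["img"][:,:,::-1]);np.save("w1.npy",w["img"])
print(proj(w,[[.4646,.1456,.086],[.4646,.1456,0]]))
E
```

```text
t 3.88 pos [0.4631 0.1426 0.2234] tool shift cm [2.34 0.34 0.19] jaw ang -0.0 xaxis [-0. -0. -1.] w 0.997 F [0.8 0.4 0.2]
turn about x (deg): [np.float64(-0.0)]
[[253.70392006 166.23345325]
 [253.67294408 150.86091574]]
```

View pics/w1.png

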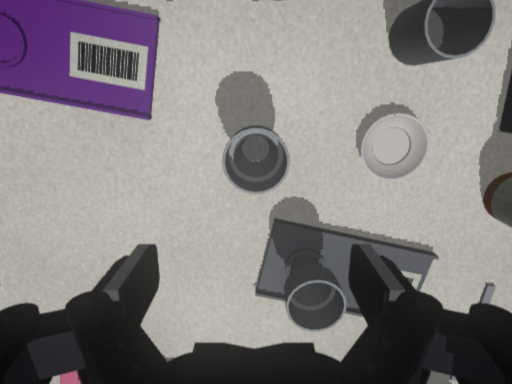

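The wrist view shows cup A at (255,159), the base cup at (315,305), the dish, the beaker and the purple decoy. I'll enlarge to locate the rim.

```bash
python3 - <<'E'
from h import *
crop(np.load("w1.npy"),210,110,90,90,8,"pics/w1a.png")
E
```

```text
(no output)
```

View pics/w1a.png

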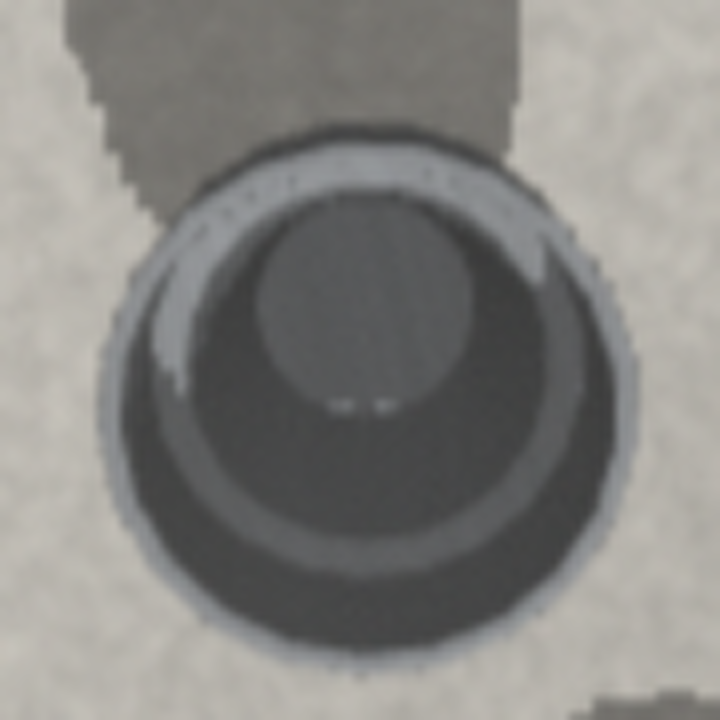

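```bash
python3 - <<'E'
from h import *
w=cam("wrist");t=cam("top");s=cam("scene")
u=(255.6,160.2)
print(onz(w,u,.086), tri(w,u,t,(201.6,205.6)))
cv2.imwrite("pics/t2.png",cv2.resize(t["img"][100:230,80:300,::-1],None,fx=3,fy=3))
E
```

```text
[0.46655936 0.15097117 0.086     ] (array([0.46668416, 0.14800665, 0.07157003]), [np.float64(4.01506421783476e-05), np.float64(4.015064217841326e-05)])
```

View pics/t2.png

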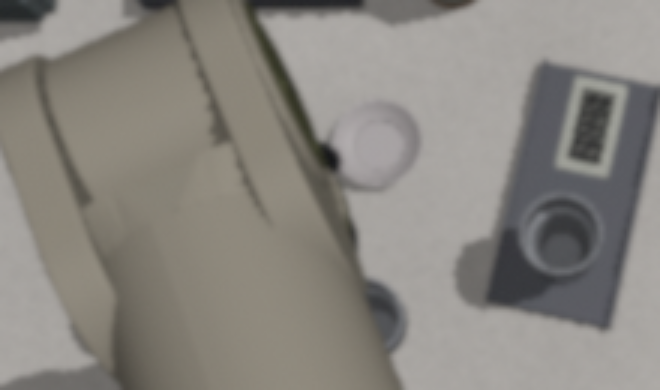

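Request:
{"method": "jog_arm", "body": {"commands": [[[2, 0.3, 0.2, 0, 0], [3, 0.2, 0.1, 0, 0], [2, 0.2, 0, 0, 0], [0, 0, 0, 0, 0], [0, 0, 0, 0, 0]]]}}

```text
t: 4.7
tool_pos: [0.4666, 0.15, 0.1544]
eef_rot: [0.707, 0.0, 0.707, -0.0]
wrist_force: [0.1, -0.3, -0.0]
gripper_width: 1.0
```

```bash
python3 - <<'E'
from h import *
go([.465,.146,.2],0)
w=cam("wrist");cv2.imwrite("pics/w2.png",w["img"][:,:,::-1]);np.save("w2.npy",w["img"]);np.savez("w2c.npz",rvec=w["rvec"],tvec=w["tvec"],mtx=w["mtx"])
print(proj(w,[[.4666,.151,.086]]))
p=proj(w,[[.4666,.151,.086]])[0].astype(int)
crop(w["img"],p[0]-60,p[1]-60,120,120,5,"pics/w2a.png");print(p-60)
E
```

```text
t 4.7 pos [0.4666 0.15   0.1544] tool shift cm [-4.56 -0.4  -0.16] jaw ang -0.1 xaxis [ 0.001  0.    -1.   ] w 1.0 F [ 0.1 -0.3 -0. ]
turn about x (deg): [np.float64(-0.1)]
[[251.7176714  188.51817629]]
[191 128]
```

View pics/w2a.png

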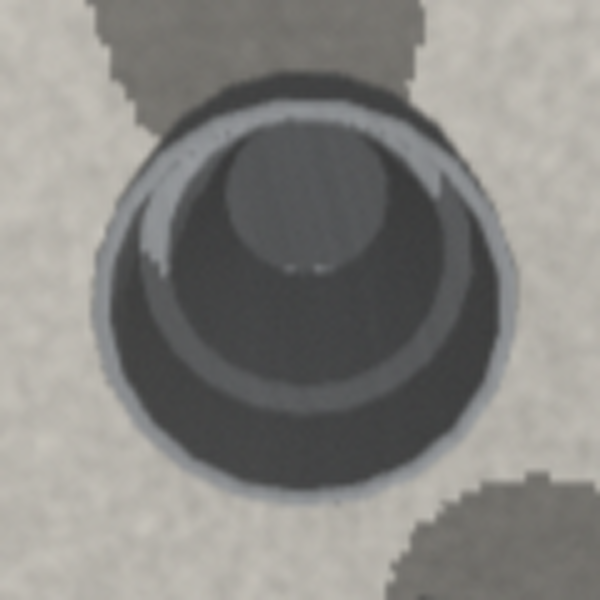

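```bash
python3 - <<'E'
from h import *
w=cam("wrist")
print("C",w["C"],onz(w,(251.7,187.9),.086),onz(w,(251.7,187.9),.074))
# first view pose: same rotation assumed, camera shift = TCP shift
w1=dict(w);w1["C"]=w["C"]+np.array([.4631,.1426,.2234])-get_state()["tool_pos"]
print(tri(w,(251.7,187.9),w1,(255.6,160.2)))
# ellipse fit: rim-ring brightness edge toward bench
s=cam("scene");cv2.imwrite("pics/s2.png",s["img"][:,:,::-1])
E
```

```text
C [0.46788864 0.22189224 0.32521628] [0.46679829 0.15157336 0.086     ] [0.46674359 0.1480459  0.074     ]
(array([0.46671187, 0.1515633 , 0.08592236]), [np.float64(8.694499623010607e-05), np.float64(8.694499623004281e-05)])
```

View pics/s2.png

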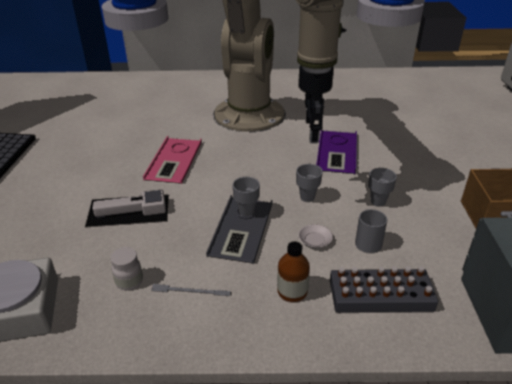

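The two wrist places triangulate the cup A rim to z = 0.0859, as expected. In the scene view the gripper hangs over cup A at about (316,135). I'll check that against the TCP projection.

```bash
python3 - <<'E'
from h import *
s=cam("scene");p=get_state()["tool_pos"]
print(proj(s,[p,p+[.05,0,.013],p+[-.05,0,.013],[.4667,.1516,.086],[.4667,.1516,0]]).round(1))
crop(s["img"],270,90,110,120,5,"pics/s2a.png")
E
```

```text
[[310.5 147.1]
 [312.9 153.7]
 [308.8 131.9]
 [309.3 170.5]
 [307.3 197.9]]
```

View pics/s2a.png

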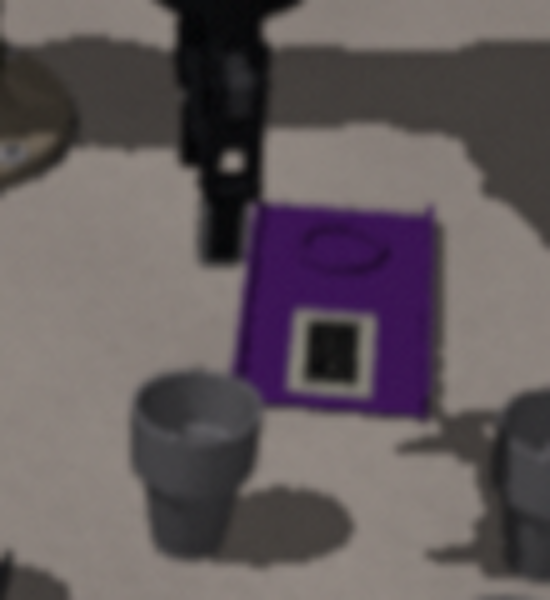

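The open fingertips appear about 30 mm higher than I expected, in both the wrist and scene pictures. I'll test with the fingers partly closed and fully closed, here in free air.

Request:
{"method": "jog_arm", "body": {"commands": [[[0, 0, 0, 0, 0.2], [0, 0, 0, 0, 0.2], [0, 0, 0, 0, 0.2], [0, 0, 0, 0, 0.2]]]}}

```text
t: 5.4
tool_pos: [0.466, 0.1503, 0.1534]
eef_rot: [0.707, 0.0, 0.707, -0.0]
wrist_force: [0.0, 0.1, -0.4]
gripper_width: 0.801
```

```bash
python3 - <<'E'
from h import *
go([.465,.146,.2],0)
s=cam("scene");w=cam("wrist");cv2.imwrite("pics/w3.png",w["img"][150:,:,::-1])
crop(s["img"],290,90,60,90,6,"pics/s3.png")
E
```

```text
t 5.4 pos [0.466  0.1503 0.1534] tool shift cm [-4.66 -0.43 -0.1 ] jaw ang -0.0 xaxis [-0.  0. -1.] w 0.801 F [ 0.   0.1 -0.4]
turn about x (deg): [np.float64(-0.0)]
```

Request:
{"method": "jog_arm", "body": {"commands": [[[0, 0, 0, 0, 1], [0, 0, 0, 0, 1], [0, 0, 0, 0, 1], [0, 0, 0, 0, 1], [0, 0, 0, 0, 1], [0, 0, 0, 0, 1]]]}}

```text
t: 6.25
tool_pos: [0.4661, 0.1502, 0.1535]
eef_rot: [0.707, 0.0, 0.707, -0.0]
wrist_force: [-0.3, -0.5, 1.0]
gripper_width: -0.003
```

```bash
python3 - <<'E'
from h import *
go([.465,.146,.2],0)
s=cam("scene");w=cam("wrist");cv2.imwrite("pics/w4.png",w["img"][150:,:,::-1])
crop(s["img"],290,90,60,90,6,"pics/s4.png")
p=get_state()["tool_pos"];print(proj(s,p))
E
```

```text
t 6.25 pos [0.4661 0.1502 0.1535] tool shift cm [-4.65 -0.42 -0.11] jaw ang -0.0 xaxis [ 0.  0. -1.] w -0.003 F [-0.3 -0.5  1. ]
turn about x (deg): [np.float64(-0.0)]
[[310.41505955 147.27397724]]
```

View pics/w3.png

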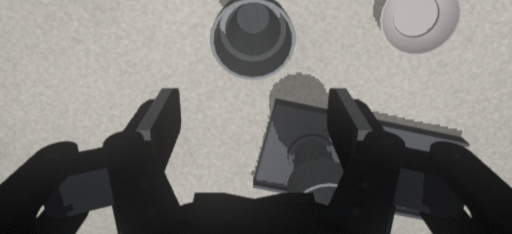

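View pics/w4.png

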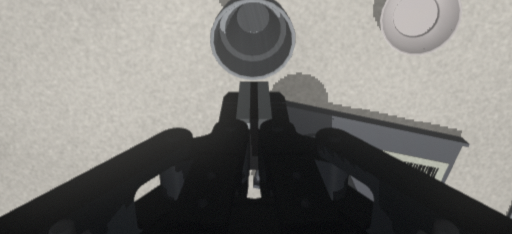

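View pics/s4.png

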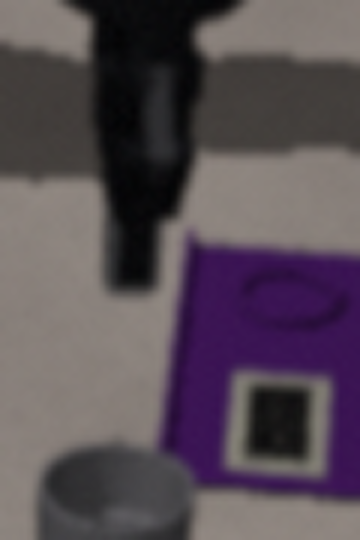

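View pics/s3.png

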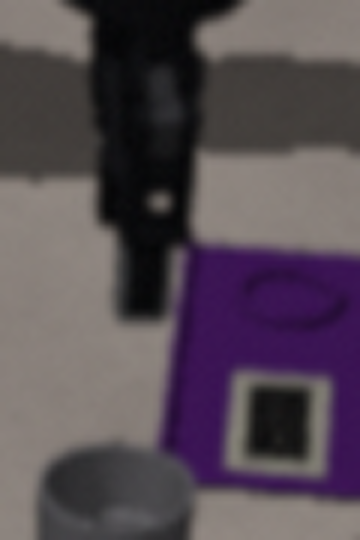

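Shut, the tips sit about 29 mm behind the reported TCP, and open about 44 mm. Both cameras agree: scene tip at (312,138) against the projected (310,147). I'll use those empirical offsets, open the gripper and go part way down.

Request:
{"method": "jog_arm", "body": {"commands": [[[0, 0, 0, 0, 0], [0, 0, 0, 0, 0], [0, 0, 0, 0, 0], [0, 0, 0, 0, 0], [2, 0.1, 0.1, 0, 0], [3, 0, 0, 0, 0], [3, 0, 0, 0, 0], [2, 0, 0, 0, 0], [0, 0, 0, 0, 0]]]}}

```text
t: 7.48
tool_pos: [0.4659, 0.1509, 0.0522]
eef_rot: [0.706, -0.0, 0.708, -0.0]
wrist_force: [-0.7, -0.6, -0.0]
gripper_width: 1.0
```

```bash
python3 - <<'E'
from h import *
go([.4667,.151,.02],0)
s=cam("scene");w=cam("wrist");cv2.imwrite("pics/w5.png",w["img"][:,:,::-1])
crop(s["img"],270,110,80,100,6,"pics/s5.png")
E
```

```text
t 7.47 pos [0.4659 0.1509 0.0522] tool shift cm [3.22 0.01 0.09] jaw ang 0.0 xaxis [-0.003 -0.    -1.   ] w 1.0 F [-0.7 -0.6 -0. ]
turn about x (deg): [np.float64(0.0)]
```

View pics/w5.png

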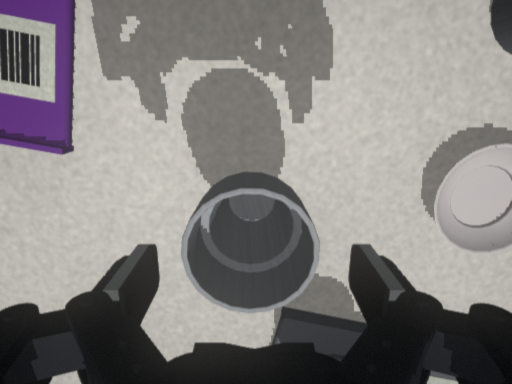

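View pics/s5.png

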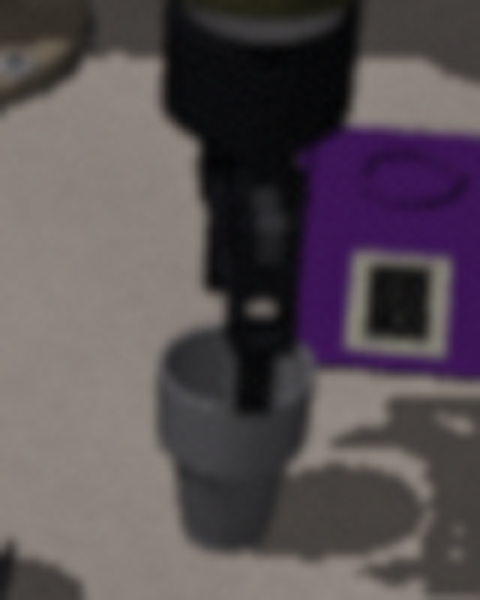

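The wrist view shows the cup rim centred at (250,249) between the tips at 157 and 352. The tips are about 10 mm above the rim. I'll descend and grip.

Request:
{"method": "jog_arm", "body": {"commands": [[[1.5, 0, 0, 0, 0], [1.5, 0, 0, 0, 0], [0.2, 0, 0, 0, 0], [0, 0, 0, 0, 0], [0, 0, 0, 0, 0.3], [0, 0, 0, 0, 0.5], [0, 0, 0, 0, 0.5], [0, 0, 0, 0, 0.5]]], "squeeze": 35}}

```text
t: 8.57
tool_pos: [0.4672, 0.1515, 0.0222]
eef_rot: [0.707, -0.0, 0.707, -0.0]
wrist_force: [-2.6, -0.1, 5.1]
gripper_width: 0.752
```

```bash
python3 - <<'E'
from h import *
go([.4667,.151,.02],0)
s=cam("scene");w=cam("wrist");cv2.imwrite("pics/w6.png",w["img"][:,:,::-1])
crop(s["img"],270,110,80,100,6,"pics/s6.png")
E
```

```text
t 8.57 pos [0.4672 0.1515 0.0222] tool shift cm [ 0.22 -0.05 -0.05] jaw ang -0.0 xaxis [ 0.001 -0.    -1.   ] w 0.752 F [-2.6 -0.1  5.1]
turn about x (deg): [np.float64(-0.0)]
```

View pics/w6.png

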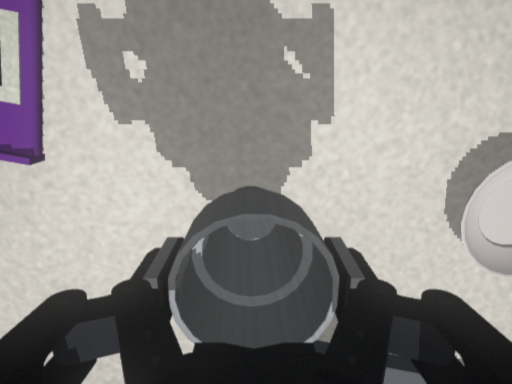

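View pics/s6.png

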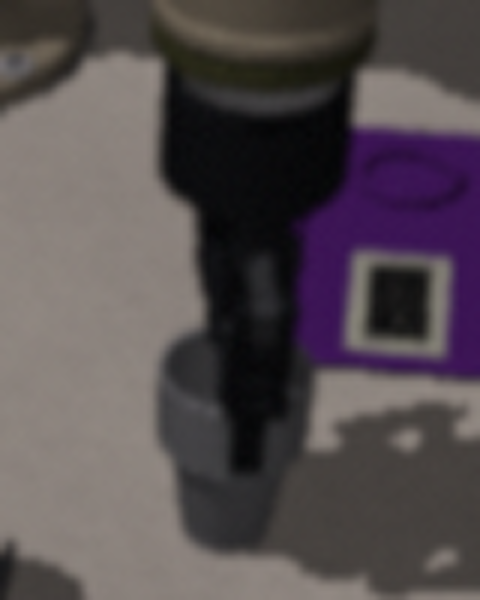

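The cup is gripped: opening 0.752 × 85 = 64 mm, which matches the collar. The tips reach almost to the ledge in the scene crop, so I'll regrip 8 mm higher to clear the lower rim when nesting, then lift.

Request:
{"method": "jog_arm", "body": {"commands": [[[0, 0, 0, 0, 0], [0, 0, 0, 0, 0], [-0.8, 0, 0, 0, 0.05], [0, 0, 0, 0, 0.05], [0, 0, 0, 0, 0.3], [0, 0, 0, 0, 0.5], [0, 0, 0, 0, 0.5], [0, 0, 0, 0, 0.5], [-2, 0, 0, 0, 0.5], [-2, 0, 0, 0, 0.5], [-3, 0, 0, 0, 0.5], [-3, 0, 0, 0, 0.5], [-3, 0, 0, 0, 0.5], [-2, 0, 0, 0, 0.5], [0, 0, 0, 0, 0.5], [0, 0, 0, 0, 0.5]]], "squeeze": 35}}

```text
t: 10.68
tool_pos: [0.4665, 0.1509, 0.1783]
eef_rot: [0.707, -0.0, 0.708, -0.0]
wrist_force: [-0.9, -1.1, -1.5]
gripper_width: 0.745
```

```bash
python3 - <<'E'
from h import *
go([.4667,.151,.02],0)
s=cam("scene");w=cam("wrist");cv2.imwrite("pics/w7.png",w["img"][:,:,::-1])
crop(s["img"],260,60,90,120,5,"pics/s7.png")
E
```

```text
t 10.68 pos [0.4665 0.1509 0.1783] tool shift cm [1.583e+01 1.000e-02 4.000e-02] jaw ang -0.0 xaxis [-0.001 -0.    -1.   ] w 0.745 F [-0.9 -1.1 -1.5]
turn about x (deg): [np.float64(-0.0)]
```

View pics/w7.png

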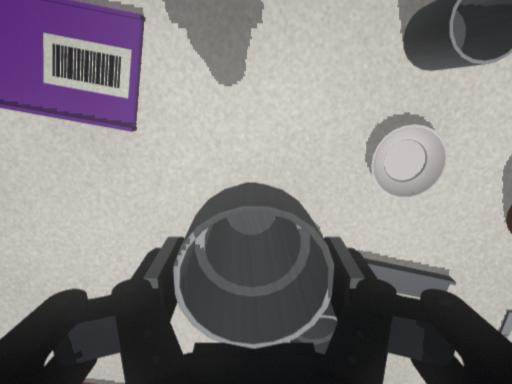

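View pics/s7.png

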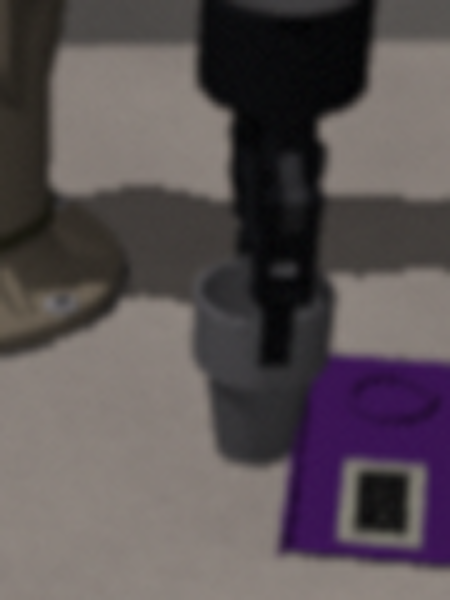

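Cup A is held upright, with its rim centred at about (254,277) in the wrist view. Next I'll go just past the base cup and look at it with the wrist camera.

Request:
{"method": "jog_arm", "body": {"commands": [[[-1, -2, 0.5, 0, 0.5], [-1, -3.5, 1, 0, 0.5], [0, -4, 1, 0, 0.5], [0, -4, 1, 0, 0.5], [0, -4, 1, 0, 0.5], [0, -4, 1, 0, 0.5], [0, -3, 0.8, 0, 0.5], [0, -1, 0, 0, 0.5], [0, 0, 0, 0, 0.5], [0, 0, 0, 0, 0.5]]]}}

```text
t: 12.02
tool_pos: [0.5299, -0.1019, 0.1993]
eef_rot: [0.707, -0.001, 0.707, 0.001]
wrist_force: [-0.7, 0.3, -1.4]
gripper_width: 0.746
```

```bash
cat >> h.py <<'E'
def snap(n,fn,box=None,s=4):
    c=cam(n); import pickle; pickle.dump((c,get_state()),open(fn+".pkl","wb"))
    i=c["img"]
    if box: crop(i,*box,s,"pics/"+fn+".png")
    else: cv2.imwrite("pics/"+fn+".png",i[:,:,::-1])
    return c
E
python3 - <<'E'
from h import *
go([.53,-.01,.2],0)
w=snap("wrist","w8")
print(proj(w,[[.5305,-.0095,.094]]))
E
```

```text
t 12.03 pos [ 0.5299 -0.1019  0.1993] tool shift cm [-0.06  9.19  0.03] jaw ang 0.1 xaxis [-0.     0.001 -1.   ] w 0.746 F [-0.7  0.3 -1.4]
turn about x (deg): [np.float64(0.1)]
[[252.92441984  65.42989761]]
```

View pics/w8.png

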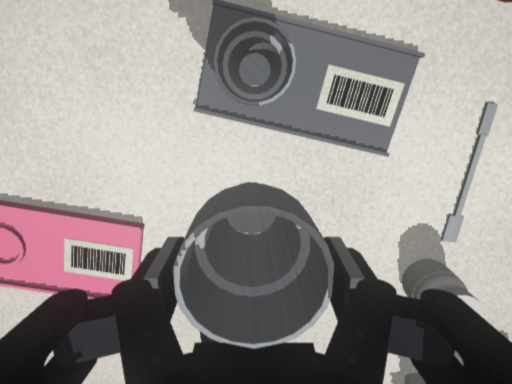

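```bash
python3 - <<'E'
import pickle
from h import *
c,st=pickle.load(open("w8.pkl","rb"))
crop(c["img"],190,0,120,120,5,"pics/w8a.png")
crop(c["img"],150,180,210,190,4,"pics/w8b.png")
E
```

```text
(no output)
```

View pics/w8a.png

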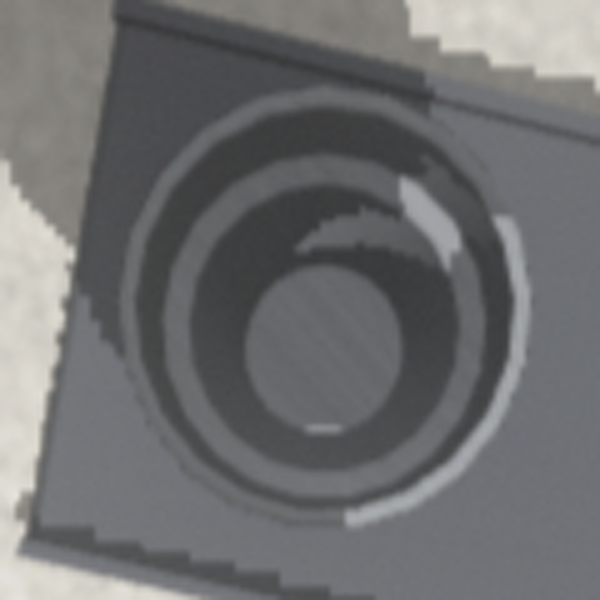

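View pics/w8b.png

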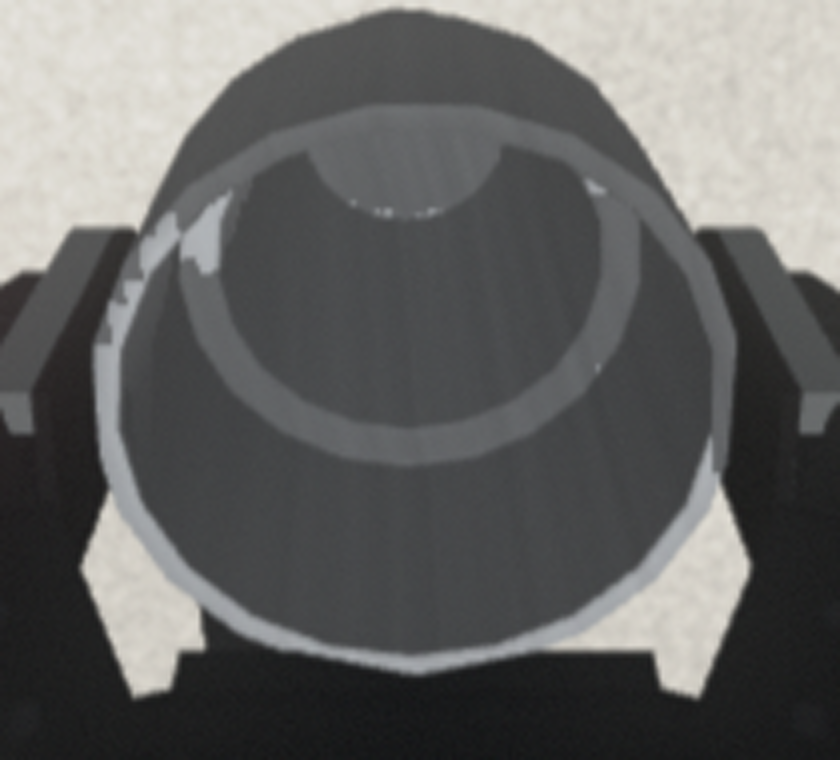

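The base cup rim is at about (255,61), spanning 214–296 and 17–105. The held cup's rim spans 173–334 and 206–348. I'll cast the extremes onto their rim planes.

```bash
cat >> h.py <<'E'
def circ(c,l,r,t,b,z):
    P=[onz(c,p,z) for p in (l,r,t,b)]
    return np.array([(P[0][0]+P[1][0])/2,(P[2][1]+P[3][1])/2]),np.linalg.norm(P[0]-P[1]),np.linalg.norm(P[2]-P[3])
E
python3 - <<'E'
from h import *
import pickle
c,st=pickle.load(open("w8.pkl","rb"));p=st["tool_pos"]
b=circ(c,(214,61),(295.6,61),(254.7,16.8),(254.7,104.6),.094);print("base",b)
for z in (.048,.056,.06):
    h=circ(c,(173.4,268),(333.9,268),(252,205.6),(252,347.6),p[2]+z);print(z,"held",h,h[0]-p[:2],"move",b[0]-h[0])
b2=circ(pickle.load(open("w8.pkl","rb"))[0],(214,61),(295.6,61),(254.7,16.8),(254.7,104.6),.086);print(b2)
E
```

```text
base (array([ 0.53198455, -0.00714772]), np.float64(0.06480230744873519), np.float64(0.0651728306600041))
0.048 held (array([ 0.53124174, -0.10819439]), np.float64(0.06813201887631067), np.float64(0.06929011074339998)) [ 0.00130738 -0.00623596] move [0.00074281 0.10104667]
0.056 held (array([ 0.53123066, -0.10310256]), np.float64(0.06368449423830977), np.float64(0.0647669881384388)) [ 0.0012963  -0.00114412] move [0.00075389 0.09595484]
0.06 held (array([ 0.53122512, -0.10055664]), np.float64(0.06146073191930927), np.float64(0.06250542683595824)) [0.00129076 0.00140179] move [0.00075943 0.09340892]
(array([ 0.532011  , -0.00647986]), np.float64(0.06668037651272504), np.float64(0.06706163804810573))
```

Request:
{"method": "jog_arm", "body": {"commands": [[[0, 2.5, 0, 0, 0.5], [0, 3.5, 0.1, 0, 0.5], [0.5, 2.4, 0, 0, 0.5], [2, 1.2, 0, 0, 0.5], [2, 0, 0, 0, 0.5], [1, 0, 0, 0, 0.5], [0, 0, 0, 0, 0.5], [0, 0, 0, 0, 0.5]]]}}

```text
t: 13.08
tool_pos: [0.5315, -0.0077, 0.1453]
eef_rot: [0.708, 0.0, 0.707, -0.0]
wrist_force: [0.2, 1.6, -1.5]
gripper_width: 0.745
```

```bash
python3 - <<'E'
from h import *
go([.5307,-.0059,.13],0)
snap("scene","s9",(200,90,90,130),5);snap("top","t9",(220,120,90,100),5)
E
```

```text
t 13.07 pos [ 0.5315 -0.0077  0.1453] tool shift cm [ 1.53  0.18 -0.08] jaw ang -0.0 xaxis [ 0.001  0.    -1.   ] w 0.745 F [ 0.2  1.6 -1.5]
turn about x (deg): [np.float64(-0.0)]
```

View pics/s9.png

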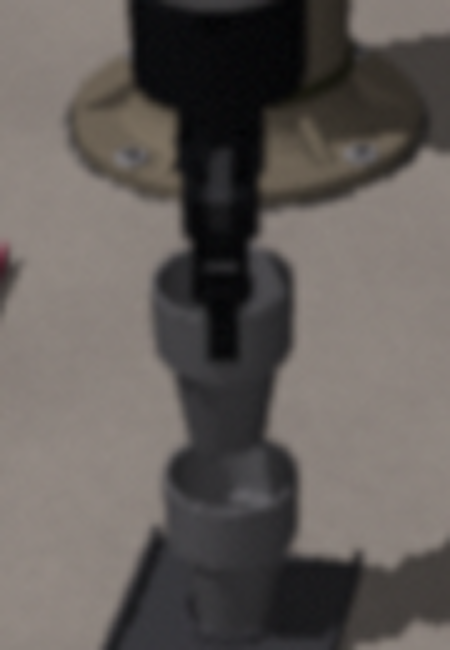

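```bash
python3 - <<'E'
from h import *
s=cam("scene")
print(proj(s,[[.5315,-.0075,.094],[.5315,-.0075,.2]]).round(1),"obs base",200+232.5/5-.4,"held",200+222.5/5-.4)
print(proj(s,[[.5315,-.0125,.094]]).round(1))
E
```

```text
[[245.3 183.9]
 [244.5 145.8]] obs base 246.1 held 244.1
[[243.2 183.9]]
```

The scene view shows the held cup about 1 px (2.5 mm) towards −y of the base cup, which matches the 1.8 mm TCP lag. I'll correct that and lower.

Request:
{"method": "jog_arm", "body": {"commands": [[[0, 0.2, -0.1, 0, 0.5], [1, 0, 0, 0, 0.5], [1.5, 0, 0, 0, 0.5], [1.5, 0, 0, 0, 0.5], [1, 0, 0, 0, 0.5], [0.8, 0, 0, 0, 0.5], [0.5, 0, 0, 0, 0.5], [0, 0, 0, 0, 0.5], [0, 0, 0, 0, 0.5]]]}}

```text
t: 14.35
tool_pos: [0.5304, -0.0058, 0.0819]
eef_rot: [0.707, 0.0, 0.707, -0.0]
wrist_force: [0.4, -0.1, -0.8]
gripper_width: 0.749
```

```bash
python3 - <<'E'
from h import *
go([.5307,-.0059,.074],0)
snap("scene","s10",(200,110,90,130),5)
E
```

```text
t 14.35 pos [ 0.5304 -0.0058  0.0819] tool shift cm [ 0.79 -0.01  0.03] jaw ang -0.0 xaxis [ 0.001  0.    -1.   ] w 0.749 F [ 0.4 -0.1 -0.8]
turn about x (deg): [np.float64(-0.0)]
```

View pics/s10.png

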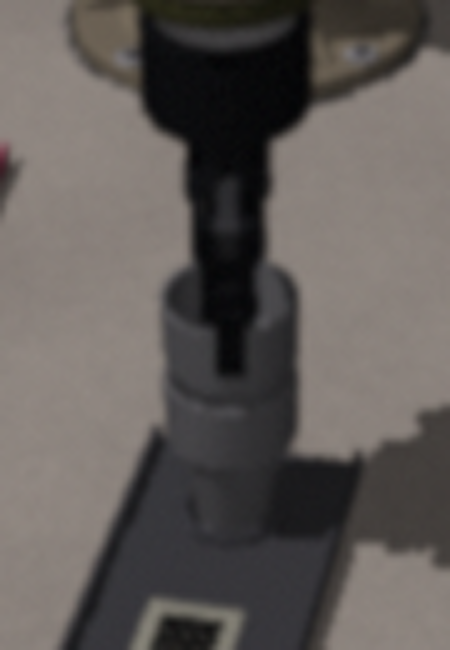

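Cup A is inside the base cup and centred, with a small gap left. I'll lower in small steps until contact.

Request:
{"method": "jog_arm", "body": {"commands": [[[0.3, 0, 0, 0, 0.5], [0.2, 0, 0, 0, 0.5], [0.1, 0, 0, 0, 0.5], [0, 0, 0, 0, 0.5]]]}}

```text
t: 14.9
tool_pos: [0.53, -0.0058, 0.0753]
eef_rot: [0.707, 0.0, 0.707, -0.0]
wrist_force: [-0.2, -0.4, -1.4]
gripper_width: 0.748
```

Request:
{"method": "jog_arm", "body": {"commands": [[[0.1, 0, 0, 0, 0.5], [0.1, 0, 0, 0, 0.5], [0, 0, 0, 0, 0.5], [0, 0, 0, 0, 0.5]]]}}

```text
t: 15.4
tool_pos: [0.5307, -0.0057, 0.074]
eef_rot: [0.708, 0.0, 0.707, -0.0]
wrist_force: [0.5, 1.1, 4.6]
gripper_width: 0.748
```

```bash
python3 - <<'E'
from h import *
go([.5307,-.0059,.074],0)
snap("scene","s11",(200,110,90,130),5)
E
```

```text
t 15.4 pos [ 0.5307 -0.0057  0.074 ] tool shift cm [ 0.   -0.02  0.  ] jaw ang -0.0 xaxis [ 0.001  0.    -1.   ] w 0.748 F [0.5 1.1 4.6]
turn about x (deg): [np.float64(-0.0)]
```

View pics/s11.png

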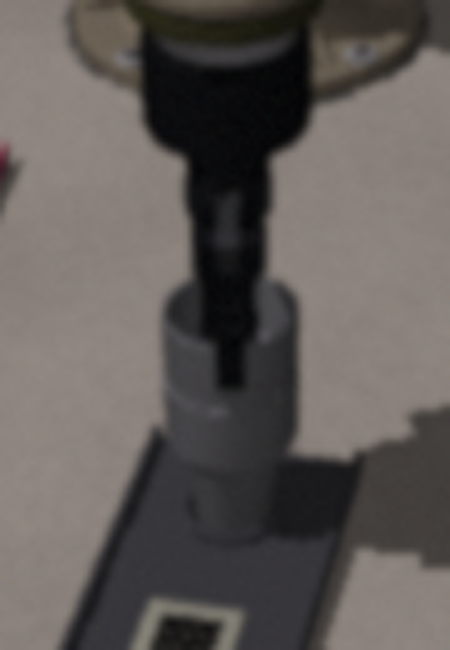

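The ledge met the rim at TCP 0.074 with +4.6 N, exactly the expected height. I'll release, rise and move over cup B.

Request:
{"method": "jog_arm", "body": {"commands": [[[0, 0, 0, 0, 0], [0, 0, 0, 0, 0], [0, 0, 0, 0, 0], [-1, 0, 0, 0, 0], [-3, 0, 0, 0, 0], [-3, 0, 0, 0, 0], [-3, 0, 0, 0, 0], [-2, 2, -0.2, 0, 0], [-0.5, 4, -0.5, 0, 0], [0, 4, -0.5, 0, 0], [0, 4, -0.6, 0, 0], [0, 4, -0.6, 0, 0], [0, 4, -0.6, 0, 0], [0, 4, -0.6, 0, 0], [0, 4, -0.6, 0, 0], [0, 3.4, -0.2, 0, 0], [0, 0, 0, 0, 0], [0, 0, 0, 0, 0]]]}}

```text
t: 17.7
tool_pos: [0.4863, 0.3276, 0.1987]
eef_rot: [0.707, 0.0, 0.707, -0.0]
wrist_force: [0.1, -1.1, 0.0]
gripper_width: 0.999
```

```bash
python3 - <<'E'
from h import *
go([.487,.329,.2],0)
w=snap("wrist","w12");print(proj(w,[[.487,.329,.086]]))
s=snap("scene","s12",(200,130,90,100),5)
E
```

```text
t 17.7 pos [0.4863 0.3276 0.1987] tool shift cm [-0.13  0.14  0.07] jaw ang -0.0 xaxis [ 0. -0. -1.] w 0.999 F [ 0.1 -1.1  0. ]
turn about x (deg): [np.float64(-0.0)]
[[252.75430731 174.02714532]]
```

View pics/w12.png

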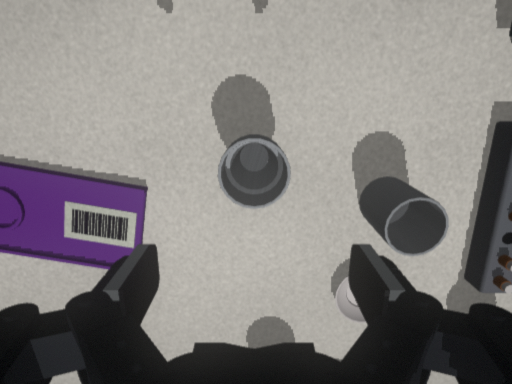

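View pics/s12.png

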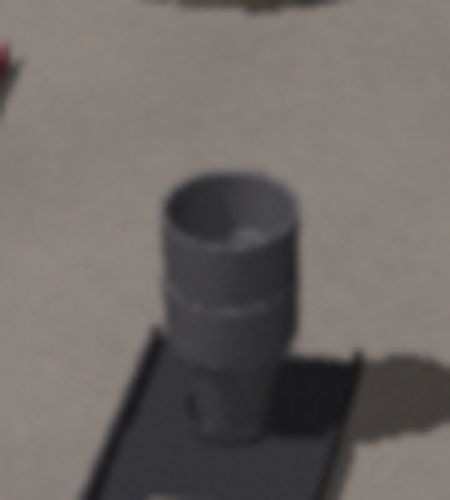

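The two-cup stack stands straight and seated. Cup B, stepped inside, is at wrist (254,172) with rim cols 219–290 and rows about 138–208. The beaker at (415,225) is clear to the right. I'll measure.

```bash
python3 - <<'E'
from h import *
import pickle
c,st=pickle.load(open("w12.pkl","rb"))
crop(c["img"],205,120,100,100,6,"pics/w12a.png")
print(circ(c,(219,172),(290,172),(254,138),(254,207.5),.086))
E
```

```text
(array([0.48856908, 0.32917046]), np.float64(0.06366862309552494), np.float64(0.06418993070730918))
```

View pics/w12a.png

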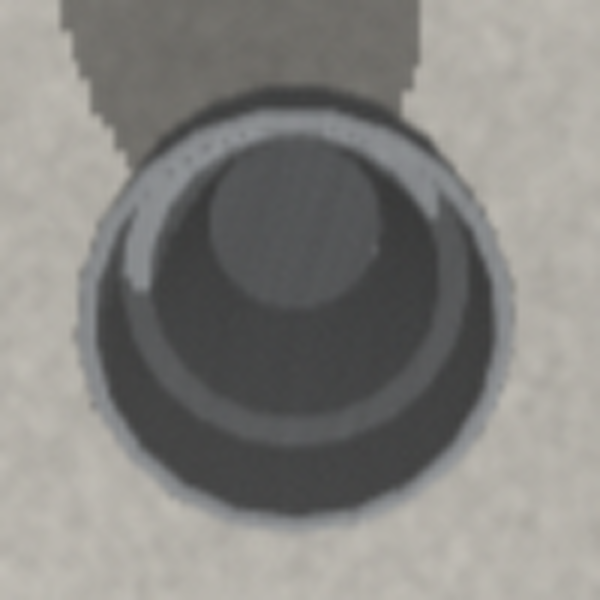

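Request:
{"method": "jog_arm", "body": {"commands": [[[2, 0.1, 0.1, 0, 0], [3, 0, 0, 0, 0], [3, 0, 0, 0, 0], [2, 0, 0, 0, 0], [0, 0, 0, 0, 0], [0, 0, 0, 0, 0]]]}}

```text
t: 18.55
tool_pos: [0.4878, 0.3296, 0.0997]
eef_rot: [0.708, 0.001, 0.707, 0.0]
wrist_force: [0.3, -0.3, 0.4]
gripper_width: 1.004
```

```bash
python3 - <<'E'
from h import *
go([.4875,.329,.03],0)
w=snap("wrist","w13");print(proj(w,[[.4885,.3292,.086]]))
E
```

```text
t 18.55 pos [0.4878 0.3296 0.0997] tool shift cm [ 6.97 -0.06 -0.04] jaw ang -0.0 xaxis [ 0.001  0.001 -1.   ] w 1.004 F [ 0.3 -0.3  0.4]
turn about x (deg): [np.float64(-0.0)]
[[252.60419045 216.23051567]]
```

View pics/w13.png

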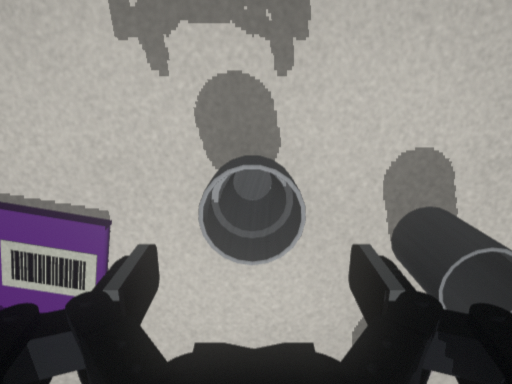

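The rim now centres at (251,214), against the predicted (253,216). Height and place agree, so I'll descend and grip.

Request:
{"method": "jog_arm", "body": {"commands": [[[2, 0, 0, 0, 0], [2, 0, 0, 0, 0], [1.5, 0, 0, 0, 0], [1, 0, 0, 0, 0], [0.4, 0, 0, 0, 0], [0, 0, 0, 0, 0], [0, 0, 0, 0, 0.3], [0, 0, 0, 0, 0.5], [0, 0, 0, 0, 0.5], [0, 0, 0, 0, 0.5]]]}}

```text
t: 19.85
tool_pos: [0.4875, 0.3297, 0.0304]
eef_rot: [0.708, 0.0, 0.707, 0.0]
wrist_force: [-2.4, -0.7, 6.2]
gripper_width: 0.742
```

```bash
python3 - <<'E'
from h import *
go([.4875,.329,.03],0)
snap("scene","s14",(340,130,80,90),6)
E
```

```text
t 19.85 pos [0.4875 0.3297 0.0304] tool shift cm [ 0.04 -0.07  0.  ] jaw ang -0.0 xaxis [ 0.001  0.001 -1.   ] w 0.742 F [-2.4 -0.7  6.2]
turn about x (deg): [np.float64(-0.0)]
```

View pics/s14.png

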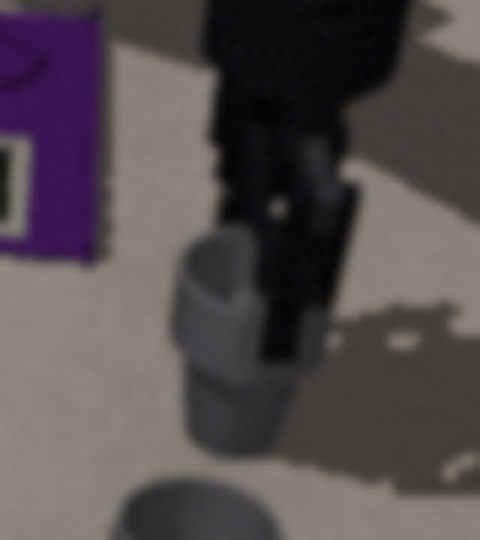

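Request:
{"method": "jog_arm", "body": {"commands": [[[-2, 0, 0, 0, 0.5], [-3, 0, 0, 0, 0.5], [-4, 0, 0, 0, 0.5], [-4, 0, 0, 0, 0.5], [-4, -1.5, 0, 0, 0.5], [-3, -3.5, 0.4, 0, 0.5], [0, -4, 0.5, 0, 0.5], [0, -4, 0.5, 0, 0.5], [0, -4, 0.5, 0, 0.5], [0, -4, 0.5, 0, 0.5], [0, -4, 0.5, 0, 0.5], [0, -4, 0.5, 0, 0.5], [0, -4, 0.5, 0, 0.5], [0, -4, 0.4, 0, 0.5], [0, -4, 0, 0, 0.5], [0, -2, 0, 0, 0.5], [0, 0, 0, 0, 0.5], [0, 0, 0, 0, 0.5]]]}}

```text
t: 22.15
tool_pos: [0.5302, -0.0986, 0.2298]
eef_rot: [0.707, -0.0, 0.707, 0.001]
wrist_force: [-0.3, 0.4, -0.9]
gripper_width: 0.74
```

```bash
python3 - <<'E'
from h import *
go([.53,-.10,.23],0)
w=snap("wrist","w15");print(proj(w,[[.532,-.007,.13]]))
E
```

```text
t 22.15 pos [ 0.5302 -0.0986  0.2298] tool shift cm [-0.02 -0.14 -0.02] jaw ang 0.1 xaxis [ 0.     0.001 -1.   ] w 0.74 F [-0.3  0.4 -0.9]
turn about x (deg): [np.float64(0.1)]
[[254.379075    65.94368462]]
```

View pics/w15.png

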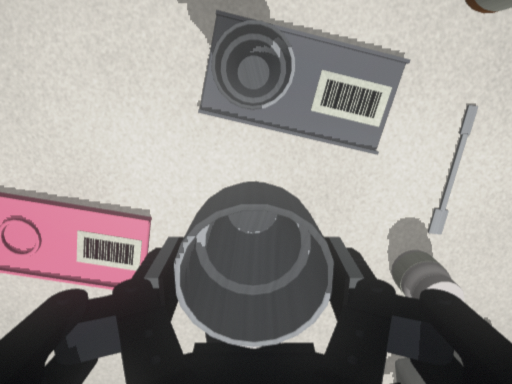

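```bash
python3 - <<'E'
import pickle
from h import *
c,st=pickle.load(open("w15.pkl","rb"))
crop(c["img"],190,0,120,120,5,"pics/w15a.png")
crop(c["img"],150,180,210,190,4,"pics/w15b.png")
E
```

```text
(no output)
```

View pics/w15a.png

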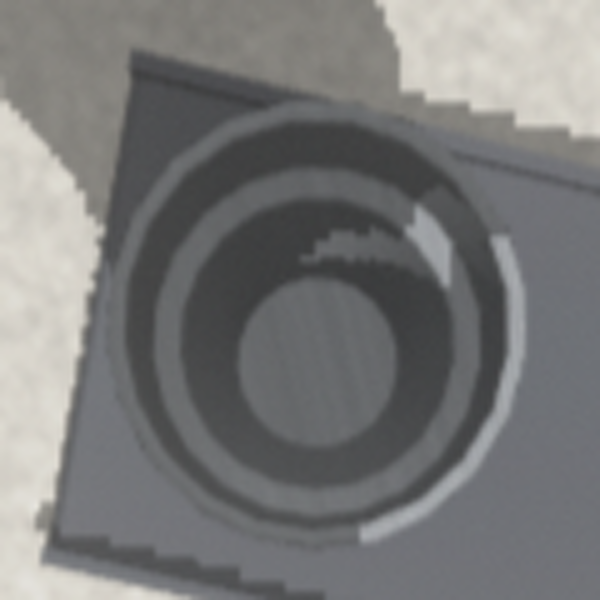

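View pics/w15b.png

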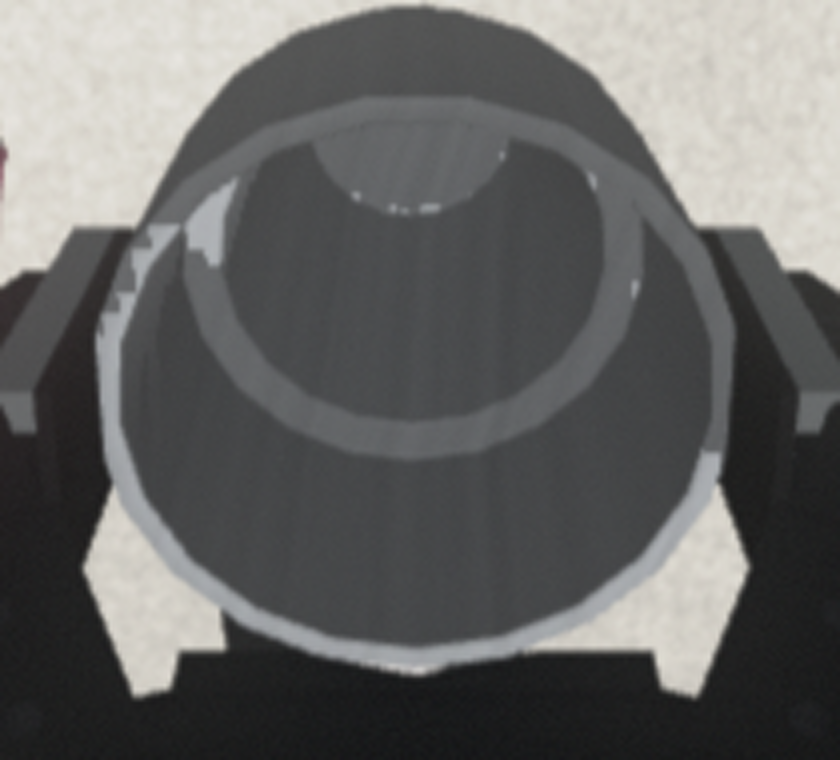

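```bash
python3 - <<'E'
from h import *
import pickle
c,st=pickle.load(open("w15.pkl","rb"));p=st["tool_pos"];print(p)
b=circ(c,(211.6,64),(294.6,64),(253.5,19.2),(253.5,109.2),.130);print("stack",b)
h=circ(c,(173.6,266),(333.6,266),(252,203.6),(252,346.1),p[2]+.0555);print("held",h,h[0]-p[:2],"move",b[0]-h[0],"target",p[:2]+b[0]-h[0])
# prior first-cup numbers, same recipe
c,st=pickle.load(open("w8.pkl","rb"));p=st["tool_pos"]
b=circ(c,(214,61),(295.6,61),(254.7,16.8),(254.7,104.6),.094)
h=circ(c,(173.4,268),(333.9,268),(252,205.6),(252,347.6),p[2]+.0555);print("first target",p[:2]+b[0]-h[0])
E
```

```text
[ 0.53018722 -0.09850284  0.22976607]
stack (array([ 0.53100025, -0.00694058]), np.float64(0.06475444164219354), np.float64(0.06585189962011812))
held (array([ 0.53148355, -0.09948512]), np.float64(0.06373560714128398), np.float64(0.06514279509595639)) [ 0.00129633 -0.00098228] move [-0.0004833   0.09254454] target [ 0.52970392 -0.0059583 ]
first target [ 0.53068756 -0.00568536]
```

Request:
{"method": "jog_arm", "body": {"commands": [[[0, 2.2, 0, 0, 0.5], [0, 3.4, 0, 0, 0.5], [0, 2.5, 0, 0, 0.5], [1, 1.2, 0, 0, 0.5], [2, 0, 0, 0, 0.5], [2, 0, 0, 0, 0.5], [0.5, 0, 0, 0, 0.5], [0, 0, 0, 0, 0.5], [0, 0, 0, 0, 0.5]]]}}

```text
t: 23.32
tool_pos: [0.5305, -0.0077, 0.1752]
eef_rot: [0.708, 0.0, 0.707, -0.0]
wrist_force: [-0.3, 0.2, -1.6]
gripper_width: 0.742
```

```bash
python3 - <<'E'
from h import *
go([.5302,-.0059,.1104],0)
s=snap("scene","s16",(200,70,90,130),5)
print(proj(s,[[.5312,-.007,.13],[.5312,-.007,.23]]).round(1))
E
```

```text
t 23.32 pos [ 0.5305 -0.0077  0.1752] tool shift cm [ 6.48  0.18 -0.04] jaw ang -0.0 xaxis [ 0.001 -0.    -1.   ] w 0.742 F [-0.3  0.2 -1.6]
turn about x (deg): [np.float64(-0.0)]
[[245.3 171.4]
 [244.4 134.2]]
```

View pics/s16.png

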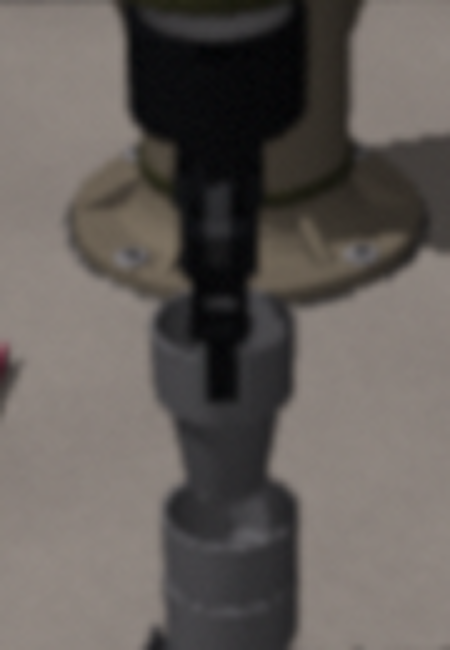

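The held cup shows the same 1.8 mm −y lag as before. I'll correct and lower.

Request:
{"method": "jog_arm", "body": {"commands": [[[0, 0.2, 0, 0, 0.5], [1, 0, 0, 0, 0.5], [1.5, 0, 0, 0, 0.5], [1.5, 0, 0, 0, 0.5], [1, 0, 0, 0, 0.5], [0.7, 0, 0, 0, 0.5], [0.3, 0, 0, 0, 0.5], [0.1, 0, 0, 0, 0.5], [0, 0, 0, 0, 0.5], [0, 0, 0, 0, 0.5]]]}}

```text
t: 24.62
tool_pos: [0.5303, -0.0058, 0.1138]
eef_rot: [0.707, 0.0, 0.707, -0.0]
wrist_force: [-0.8, -1.5, -0.9]
gripper_width: 0.742
```

Request:
{"method": "jog_arm", "body": {"commands": [[[0.1, 0, 0, 0, 0.5], [0.1, 0, 0, 0, 0.5], [0, 0, 0, 0, 0.5], [0, 0, 0, 0, 0.5]]]}}

```text
t: 25.12
tool_pos: [0.53, -0.0057, 0.1114]
eef_rot: [0.707, 0.0, 0.707, -0.0]
wrist_force: [-0.4, 0.6, -1.1]
gripper_width: 0.736
```

```bash
python3 - <<'E'
from h import *
go([.5302,-.0059,.1104],0)
s=snap("scene","s17",(200,100,90,130),5)
E
```

```text
t 25.12 pos [ 0.53   -0.0057  0.1114] tool shift cm [ 0.1  -0.02  0.02] jaw ang -0.0 xaxis [ 0.  0. -1.] w 0.736 F [-0.4  0.6 -1.1]
turn about x (deg): [np.float64(-0.0)]
```

View pics/s17.png

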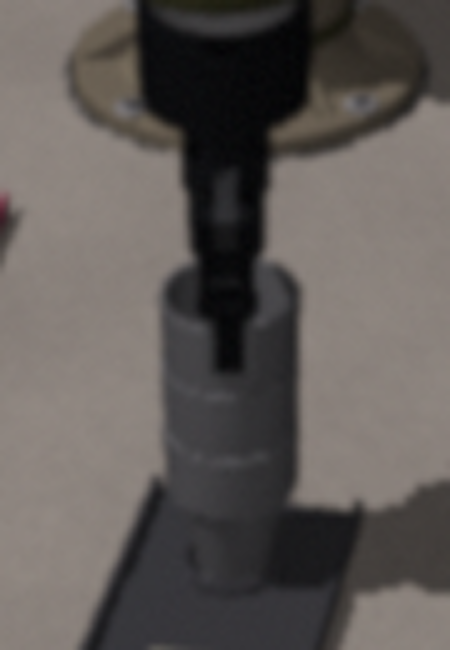

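One more small step until contact.

Request:
{"method": "jog_arm", "body": {"commands": [[[0.1, 0, 0, 0, 0.5], [0.1, 0, 0, 0, 0.5], [0, 0, 0, 0, 0.5]]]}}

```text
t: 25.55
tool_pos: [0.5309, -0.0057, 0.1103]
eef_rot: [0.708, 0.0, 0.706, -0.0]
wrist_force: [0.4, -0.8, 5.8]
gripper_width: 0.747
```

The second cup is seated: +5.8 N at TCP 0.1103, expected 0.1104. I'll release, rise and go to the scanner.

Request:
{"method": "jog_arm", "body": {"commands": [[[0, 0, 0, 0, 0], [0, 0, 0, 0, 0], [0, 0, 0, 0, 0], [-1, 0, 0, 0, 0], [-3, 0, 0, 0, 0], [-3, 0, 0, 0, 0], [-3, 0, 0, 0, 0], [-1, -2, 0, 0, 0], [0, -4, -0.3, 0, 0], [0, -4, -0.3, 0, 0], [0, -4, -0.3, 0, 0], [0, -4, -0.3, 0, 0], [0, -4, -0.3, 0, 0], [0, -4, -0.3, 0, 0], [0, -3.5, -0.2, 0, 0], [0, -1, 0, -5.5, 0], [0, 0, 0, -6, 0], [0, 0, 0, 0, 0], [0, 0, 0, 0, 0]]]}}

```text
t: 27.92
tool_pos: [0.5101, -0.3105, 0.2198]
eef_rot: [0.704, -0.07, 0.703, 0.07]
wrist_force: [0.2, -0.9, 0.6]
gripper_width: 1.0
```

```bash
python3 - <<'E'
from h import *
go([.511,-.311,.2],11.5)
w=snap("wrist","w18");print(proj(w,[[.511,-.311,.037],[.511-.0144,-.311+.0706,.037]]))
s=snap("scene","s18",(200,130,90,100),5)
t=snap("top","t18",(220,120,100,90),5)
E
```

```text
t 27.93 pos [ 0.5101 -0.3105  0.2198] tool shift cm [ 1.98 -0.07  0.08] jaw ang 11.4 xaxis [ 0. -0. -1.] w 1.0 F [ 0.2 -0.9  0.6]
turn about x (deg): [np.float64(-0.1)]
[[253.13233524 160.30137527]
 [252.91860846  92.39700529]]
```

View pics/w18.png

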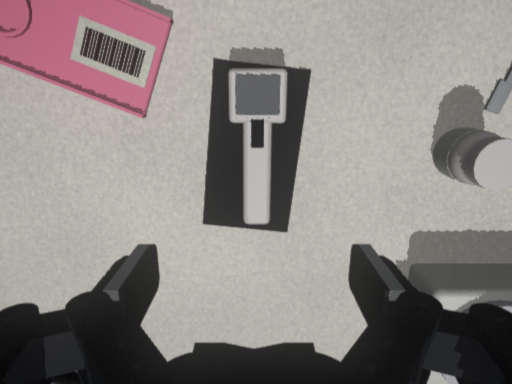

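View pics/s18.png

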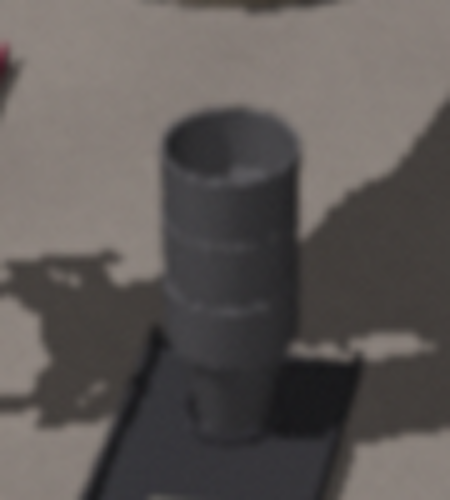

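View pics/t18.png

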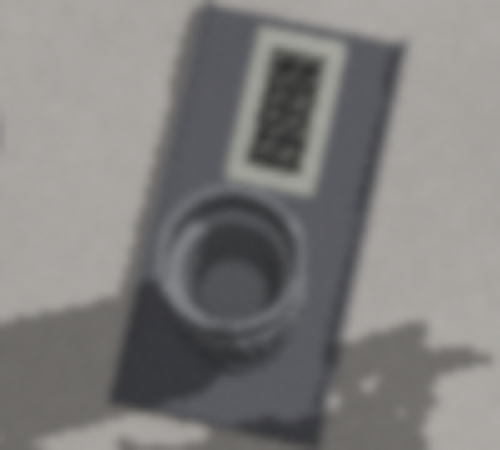

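The three-cup stack is straight and evenly seated. In the wrist view the scanner lies along the image column: the head is at (258,95) and the handle end at (257,223).

```bash
python3 - <<'E'
from h import *
import pickle
c,st=pickle.load(open("w18.pkl","rb"))
crop(c["img"],195,50,125,190,4,"pics/w18a.png")
E
```

```text
(no output)
```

View pics/w18a.png

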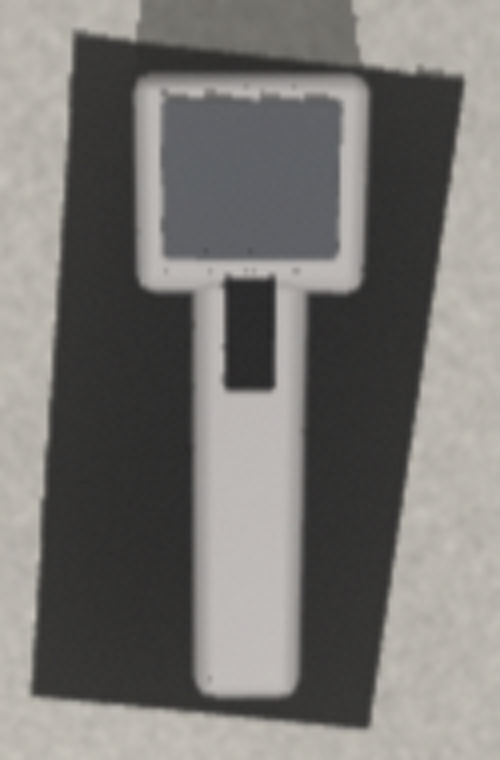

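```bash
python3 - <<'E'
from h import *
import pickle
c,st=pickle.load(open("w18.pkl","rb"))
f=lambda u,v:(195+u/4-.4,50+v/4-.4)
z=.037
e=onz(c,f(247.5,698),z);n=onz(c,f(250.5,300),z);h0=onz(c,f(251,73),z);h1=onz(c,f(251,293),z)
print("end",e,"neck",n,"headfar",h0,"headnear",h1)
print("total len",np.linalg.norm(h0-e),"head len",np.linalg.norm(h0-h1),"head w",np.linalg.norm(onz(c,f(134,150),z)-onz(c,f(368,150),z)),"handle w",np.linalg.norm(onz(c,f(193,400),z)-onz(c,f(305,400),z)))
d=(h0-e)/np.linalg.norm(h0-e);print("ang",np.degrees(np.arctan2(d[1],d[0])),"grip from end",e+.075*d,"from headfar",h0-.1*d)
m=[onz(c,f(*q),.003) for q in [(75,32),(464,77),(370,727),(32,695)]];print("mat",np.mean(m,0),np.linalg.norm(m[0]-m[3]),np.linalg.norm(m[0]-m[1])); mx=m[0]+m[1]-m[2]-m[3];print(np.degrees(np.arctan2(mx[1],mx[0])))
E
```

```text
end [ 0.52983341 -0.38488182  0.037     ] neck [ 0.50764033 -0.27195715  0.037     ] headfar [ 0.49631117 -0.21591648  0.037     ] headnear [ 0.50740158 -0.27012127  0.037     ]
total len 0.17225860307769794 head len 0.05532771886154348 head w 0.06078204901626915 handle w 0.030701344145275904
ang 101.22160063519067 grip from end [ 0.5152381  -0.31131568  0.037     ] from headfar [ 0.51577158 -0.31400467  0.037     ]
mat [ 0.50999199 -0.30698198  0.003     ] 0.19955840040951506 0.10931385657824108
95.41482184428244
```

```bash
python3 - <<'E'
from h import *
s=cam("scene")
def onx(c,uv,x):
    d=ray(c,uv);return c["C"]+d*(x-c["C"][0])/d[0]
f=lambda x0,y0,u,v,k:(x0+u/k-.4,y0+v/k-.4)
for n,p,x,tz in [("s6",f(270,110,246,471,6),.467+.038,.0222),("s10",f(200,110,230,375,5),.5304+.038,.0819),("s17",f(200,100,229,370,5),.530+.038,.1114),("s14",f(340,130,278,360,6),.4875+.038,.0304),("s4shut",f(290,90,131,291,6),.4665+.006,.1535)]:
    P=onx(s,p,x);print(n,P.round(4),"tip-TCP",round(P[2]-tz,4))
go([.5155,-.3125,.06],11.2)
E
```

```text
s6 [0.505  0.1526 0.0597] tip-TCP 0.0375
s10 [ 0.5684 -0.0063  0.1188] tip-TCP 0.0369
s17 [ 0.568  -0.0062  0.1492] tip-TCP 0.0378
s14 [0.5255 0.3322 0.0678] tip-TCP 0.0374
s4shut [0.4725 0.1502 0.1828] tip-TCP 0.0293
t 28.12 pos [ 0.5101 -0.3106  0.2196] tool shift cm [15.96 -0.3   0.49] jaw ang 11.5 xaxis [ 0. -0. -1.] w 1.0 F [ 0.2 -0.3  0.7]
turn about x (deg): [np.float64(0.3)]
```

The tip offset is consistent: 37 mm at cup width, 29 mm shut, 44 mm open. At handle width I expect about 33 mm. I'll descend in stages over the grip point.

Request:
{"method": "jog_arm", "body": {"commands": [[[2, -0.3, 0.5, 0, 0], [4, 0, 0, 0, 0], [4, 0, 0, 0, 0], [4, 0, 0, 0, 0], [3, 0, 0, 0, 0], [2, 0, 0, 0, 0], [0, 0, 0, 0, 0], [0, 0, 0, 0, 0]]]}}

```text
t: 29.12
tool_pos: [0.5164, -0.3129, 0.0305]
eef_rot: [0.704, -0.071, 0.703, 0.071]
wrist_force: [-0.2, -0.3, -0.3]
gripper_width: 1.002
```

```bash
python3 - <<'E'
from h import *
go([.5155,-.3125,-.02],11.2)
w=snap("wrist","w19");s=snap("scene","s19",(80,150,100,80),6)
print(proj(w,[[.5155,-.3125,.037]]))
E
```

```text
t 29.12 pos [ 0.5164 -0.3129  0.0305] tool shift cm [ 5.05  0.07 -0.08] jaw ang 11.5 xaxis [ 0.002 -0.001 -1.   ] w 1.002 F [-0.2 -0.3 -0.3]
turn about x (deg): [np.float64(0.3)]
[[250.13691327 227.64841669]]
```

View pics/w19.png

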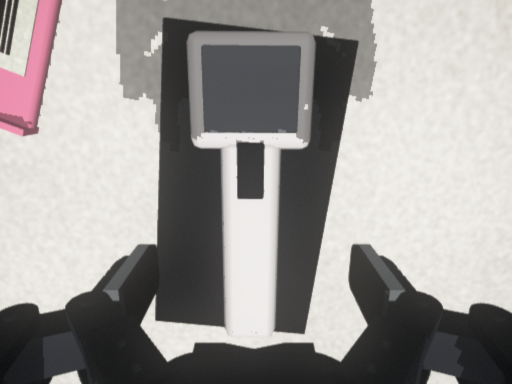

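View pics/s19.png

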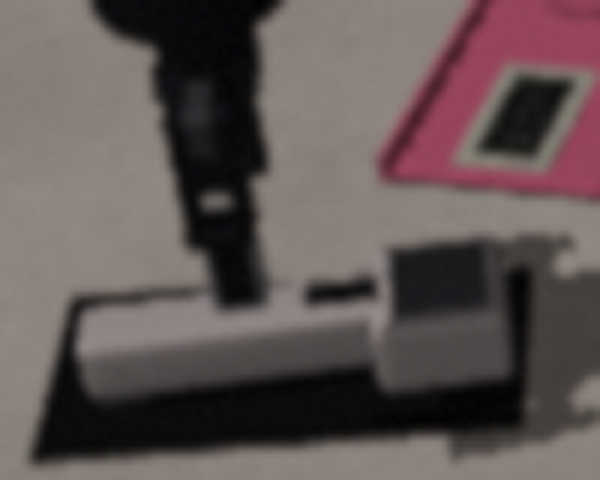

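The handle is centred between the jaws: handle at col 249, gap centre at 254, so about 1 mm off. The head width gives a top height of 0.037. I'll descend.

Request:
{"method": "jog_arm", "body": {"commands": [[[1.5, 0, -0.1, 0, 0], [1.5, 0, 0, 0, 0], [1, 0, 0, 0, 0], [0.7, 0, 0, 0, 0], [0.3, 0, 0, 0, 0], [0, 0, 0, 0, 0]]]}}

```text
t: 29.98
tool_pos: [0.5146, -0.3129, -0.0206]
eef_rot: [0.704, -0.071, 0.704, 0.071]
wrist_force: [0.0, -0.0, 0.9]
gripper_width: 1.0
```

Request:
{"method": "jog_arm", "body": {"commands": [[[0, 0, 0, 0, 0.4], [0, 0, 0, 0, 0.6], [0, 0, 0, 0, 0.8], [0, 0, 0, 0, 0.8], [0, 0, 0, 0, 0.8]]], "squeeze": 45}}

```text
t: 30.6
tool_pos: [0.5148, -0.3131, -0.0202]
eef_rot: [0.704, -0.071, 0.703, 0.071]
wrist_force: [-0.9, -0.2, 3.9]
gripper_width: 0.37
```

```bash
python3 - <<'E'
from h import *
go([.5155,-.3125,-.02],11.2)
s=snap("scene","s20",(80,150,100,80),6)
E
```

```text
t 30.6 pos [ 0.5148 -0.3131 -0.0202] tool shift cm [-0.02  0.04  0.08] jaw ang 11.5 xaxis [ 0.001 -0.    -1.   ] w 0.37 F [-0.9 -0.2  3.9]
turn about x (deg): [np.float64(0.3)]
```

View pics/s20.png

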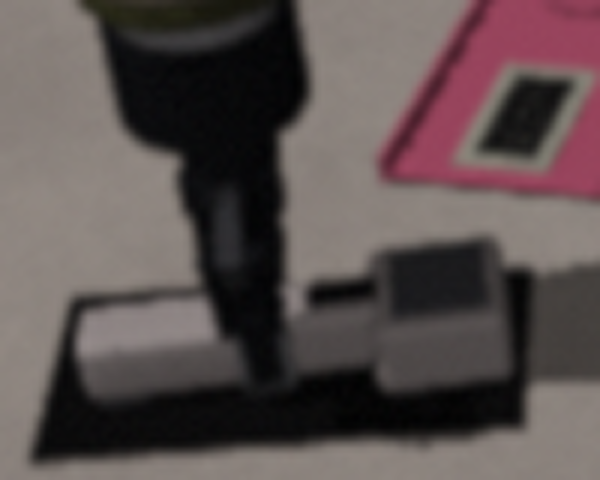

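The handle is gripped at 31.5 mm opening. Before lifting I'll refine the label position from the earlier wrist picture.

```bash
python3 - <<'E'
from h import *
import pickle
c,st=pickle.load(open("w15.pkl","rb"))
crop(c["img"],300,55,110,90,6,"pics/w15c.png")
E
```

```text
(no output)
```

View pics/w15c.png

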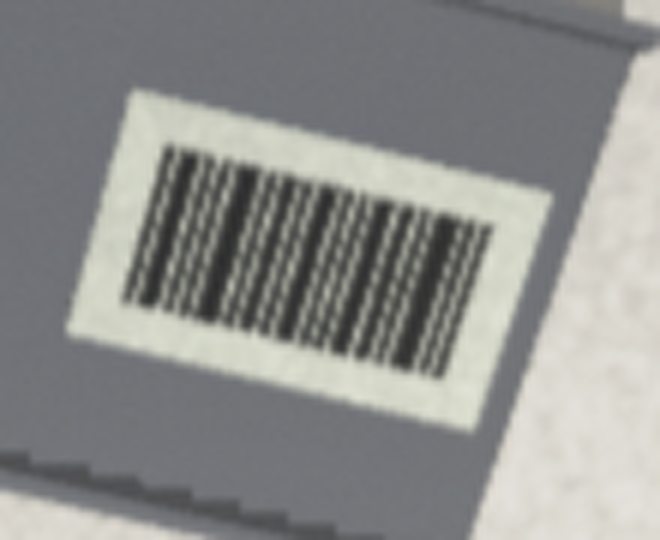

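Request:
{"method": "jog_arm", "body": {"commands": [[[-1, 0, 0, 0, 0.8], [-2, 0, 0, 0, 0.8], [-3, 0, 0, 0, 0.8], [-3, 0, 0, 0, 0.8], [-3, 0, 0, 0, 0.8], [0, 0, 0, 0, 0.8], [0, 0, 0, 0, 0.8]]]}}

```text
t: 31.52
tool_pos: [0.5141, -0.3128, 0.0992]
eef_rot: [0.703, -0.071, 0.704, 0.071]
wrist_force: [0.2, -0.5, -2.1]
gripper_width: 0.367
```

```bash
python3 - <<'E'
from h import *
import pickle
c,st=pickle.load(open("w15.pkl","rb"))
f=lambda u,v:(300+u/6-.4,55+v/6-.4)
L=[onz(c,f(*q),.009) for q in [(132,88),(553,192),(473,433),(67,335)]]
x=(L[1]+L[2]-L[0]-L[3])/2;ctr=np.mean(L,0);print(ctr,np.linalg.norm(x),np.linalg.norm(L[0]+L[1]-L[2]-L[3])/2,np.degrees(np.arctan2(x[1],x[0])))
x/=np.linalg.norm(x);y=np.array([-x[1],x[0],0]);print("ring est",ctr-.115*x)
print("grip target",ctr-.0715*y)
g=ctr-.0715*y
go([g[0],g[1],.0655],-12.6)
w=snap("wrist","w21");s=snap("scene","s21",(60,120,140,100),5)
E
```

```text
[ 0.64449484 -0.03349933  0.009     ] 0.08384196045507084 0.04665850441485068 -12.86275850035744
ring est [ 0.53238064 -0.00789844  0.009     ]
grip target [ 0.62857777 -0.10320512  0.009     ]
t 31.52 pos [ 0.5141 -0.3128  0.0992] tool shift cm [ 3.37 18.26 15.39] jaw ang 11.5 xaxis [-0.  0. -1.] w 0.367 F [ 0.2 -0.5 -2.1]
turn about x (deg): [np.float64(24.1)]
```

View pics/w21.png

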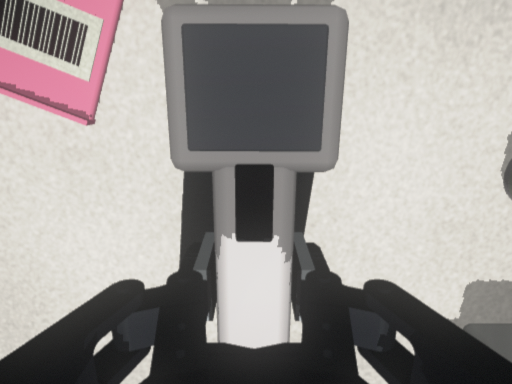

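View pics/s21.png

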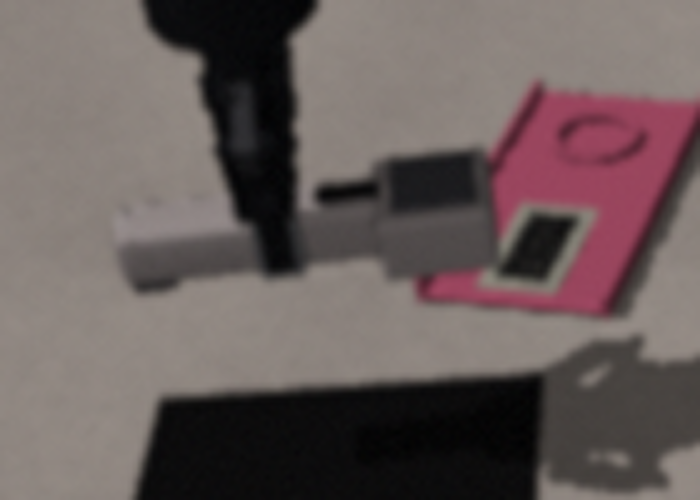

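The scanner is held level. I'll compute the head position in the tool frame, then turn and go.

```bash
python3 - <<'E'
from h import *
import pickle
c,st=pickle.load(open("w21.pkl","rb"));p=st["tool_pos"];M=toolR(st)
z=p[2]+.0202+.037
P=[onz(c,q,z) for q in [(165,20),(347,20),(255,6),(255,152+10)]]
print((np.linalg.norm(P[0]-P[1])),np.linalg.norm(P[2]-P[3]))
print(M.T@((P[0]+P[1])/2-p),M.T@((P[2]+P[3])/2-p))
E
```

```text
0.05781547462228734 0.049905612214380835
[-0.0571116   0.09340621  0.00221358] [-0.05713171  0.07242765  0.00191993]
```

Request:
{"method": "jog_arm", "body": {"commands": [[[0, 0, 0, 6, 0.8], [0, 0, 0, 9, 0.8], [0, 1.5, 0.4, 9, 0.8], [0, 3, 0.9, 0, 0.8], [0, 3.5, 1, 0, 0.8], [0, 3.5, 1, 0, 0.8], [0, 3.5, 1, 0, 0.8], [0, 3.5, 1, 0, 0.8], [0, 3, 0.9, 0, 0.8], [0.5, 1.2, 0.3, 0, 0.8], [1, 0, 0, 0, 0.8], [1, 0, 0, 0, 0.8], [0.5, 0, 0, 0, 0.8], [0, 0, 0, 0, 0.8], [0, 0, 0, 0, 0.8]]]}}

```text
t: 33.5
tool_pos: [0.625, -0.1048, 0.0698]
eef_rot: [0.703, 0.077, 0.703, -0.077]
wrist_force: [0.1, -0.1, -1.5]
gripper_width: 0.367
```

```bash
python3 - <<'E'
from h import *
go([.6286,-.1032,.0655],-12.6)
t=snap("top","t22",(225,95,120,130),4);s=snap("scene","s22",(160,110,140,160),4)
E
```

```text
t 33.5 pos [ 0.625  -0.1048  0.0698] tool shift cm [0.43 0.24 0.31] jaw ang -12.5 xaxis [ 0.001 -0.    -1.   ] w 0.367 F [ 0.1 -0.1 -1.5]
turn about x (deg): [np.float64(0.1)]
```

View pics/t22.png

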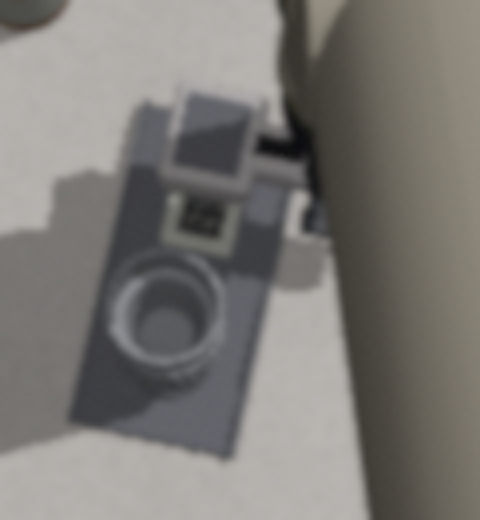

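View pics/s22.png

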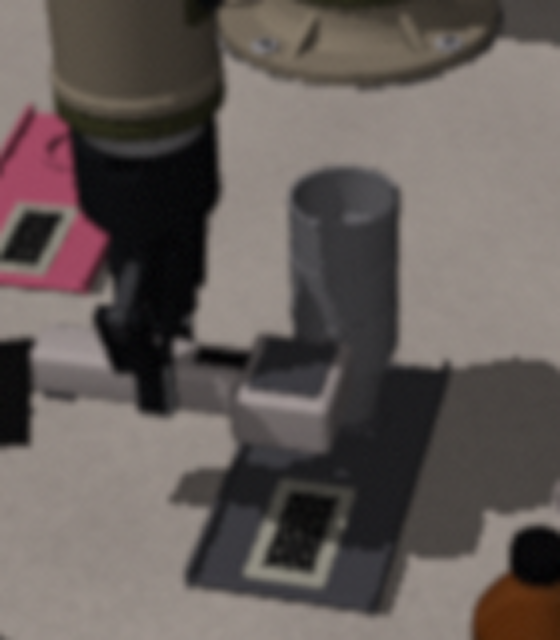

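Request:
{"method": "jog_arm", "body": {"commands": [[[0.2, 0.2, 0.2, 0, 0.8], [0.2, 0.1, 0.1, 0, 0.8], [0, 0, 0, 0, 0.8], [0, 0, 0, 0, 0.8], [0, 0, 0, 0, 0.8]]]}}

```text
t: 34.22
tool_pos: [0.6285, -0.1022, 0.0655]
eef_rot: [0.703, 0.077, 0.703, -0.077]
wrist_force: [-0.1, -0.2, -0.7]
gripper_width: 0.367
```

```bash
python3 - <<'E'
from h import *
go([.6286,-.1032,.0655],-12.6)
t=snap("top","t23",(250,100,60,65),8)
s=snap("scene","s23",(190,170,80,90),6)
M=toolR();p=get_state()["tool_pos"]
hc=p+.0715*M[:,1]+np.array([0,0,.0572]);print(hc,proj(t,hc),proj(s,hc))
for v in [(.028,.031),(.028,-.031),(-.028,-.031),(-.028,.031)]:
    q=hc+v[0]*M[:,1]+v[1]*M[:,2];print((proj(t,q)[0]-[250,100]+.4)*8,(proj(s,q)[0]-[190,170]+.4)*6)
E
```

```text
t 34.23 pos [ 0.6285 -0.1022  0.0655] tool shift cm [-0.   -0.1   0.04] jaw ang -12.5 xaxis [ 0.  0. -1.] w 0.367 F [-0.1 -0.2 -0.7]
turn about x (deg): [np.float64(0.1)]
[ 0.64396539 -0.03240802  0.12269994] [[276.37314813 127.79802885]] [[233.33786267 203.7672348 ]]
[143.88122647 108.4771467 ] [318.47466482 268.26256812]
[ 98.43178777 305.59440358] [356.58582323 163.26106626]
[285.47478272 344.33311881] [209.32991695 145.07408748]
[329.19349676 146.08907028] [164.89636207 248.24069784]
```

View pics/t23.png

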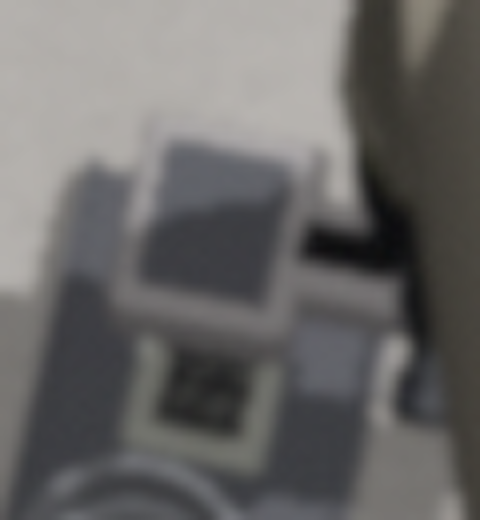

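View pics/s23.png

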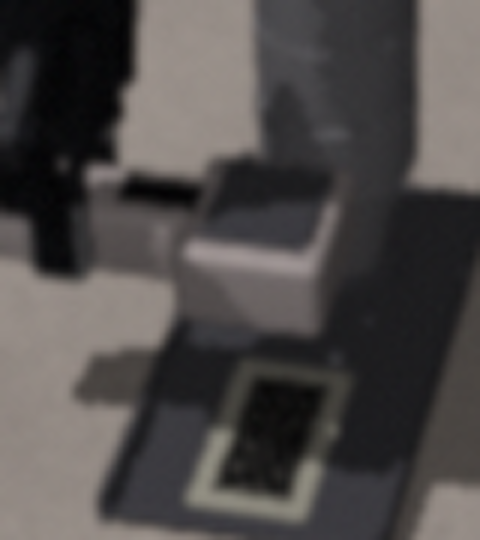

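The head corners in the top view are within about 1 px of prediction over the label centre, and within about 2 px in the scene view. Now I'll hold for over two seconds.

Request:
{"method": "jog_arm", "body": {"commands": [[[0, 0, 0, 0, 0.8], [0, 0, 0, 0, 0.8], [0, 0, 0, 0, 0.8], [0, 0, 0, 0, 0.8], [0, 0, 0, 0, 0.8], [0, 0, 0, 0, 0.8], [0, 0, 0, 0, 0.8], [0, 0, 0, 0, 0.8], [0, 0, 0, 0, 0.8], [0, 0, 0, 0, 0.8], [0, 0, 0, 0, 0.8], [0, 0, 0, 0, 0.8], [0, 0, 0, 0, 0.8], [0, 0, 0, 0, 0.8], [0, 0, 0, 0, 0.8], [0, 0, 0, 0, 0.8], [0, 0, 0, 0, 0.8], [0, 0, 0, 0, 0.8], [0, 0, 0, 0, 0.8], [0, 0, 0, 0, 0.8]]]}}

```text
t: 36.83
tool_pos: [0.6285, -0.1021, 0.0654]
eef_rot: [0.703, 0.077, 0.703, -0.077]
wrist_force: [-0.5, 0.2, -1.7]
gripper_width: 0.369
```

Request:
{"method": "jog_arm", "body": {"commands": [[[-0.5, 0, 0, 0, 0.8], [-1, -1, 0, 0, 0.8], [-1.5, -2.5, -0.5, 0, 0.8], [0, -3.5, -1, 0, 0.8], [0, -3.5, -1, 0, 0.8], [0, -3.5, -1, 0, 0.8], [0, -3.5, -1, 0, 0.8], [0, -3, -1, 0, 0.8], [0, -2, -1, 0, 0.8], [0, 0, 0, -7, 0.8], [0, 0, 0, -9, 0.8], [0, 0, 0, -8, 0.8], [0, 0, 0, 0, 0.8], [0, 0, 0, 0, 0.8]]]}}

```text
t: 38.58
tool_pos: [0.5162, -0.3082, 0.0959]
eef_rot: [0.704, -0.07, 0.704, 0.069]
wrist_force: [0.2, 0.2, -1.0]
gripper_width: 0.366
```

```bash
python3 - <<'E'
from h import *
go([.5148,-.3131,-.0185],11.5)
w=snap("wrist","w24");s=snap("scene","s24",(60,120,140,110),5)
E
```

```text
t 38.58 pos [ 0.5162 -0.3082  0.0959] tool shift cm [11.44 -0.44 -0.24] jaw ang 11.3 xaxis [ 0. -0. -1.] w 0.366 F [ 0.2  0.2 -1. ]
turn about x (deg): [np.float64(-0.2)]
```

View pics/w24.png

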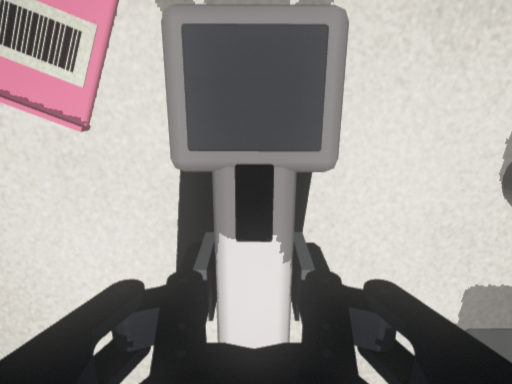

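The grip on the scanner is unchanged and the mat is below it. I'll lower to just above the mat, then onto it.

Request:
{"method": "jog_arm", "body": {"commands": [[[1, -0.4, -0.2, 0, 0.8], [2.5, 0, 0, 0, 0.8], [3, 0, 0, 0, 0.8], [2.5, 0, 0, 0, 0.8], [1.2, 0, 0, 0, 0.8], [0.6, 0, 0, 0, 0.8], [0.3, 0, 0, 0, 0.8], [0, 0, 0, 0, 0.8], [0, 0, 0, 0, 0.8]]]}}

```text
t: 39.8
tool_pos: [0.5156, -0.3123, -0.0149]
eef_rot: [0.704, -0.071, 0.703, 0.071]
wrist_force: [0.5, -0.3, -1.2]
gripper_width: 0.363
```

Request:
{"method": "jog_arm", "body": {"commands": [[[0.2, 0, 0, 0, 0.8], [0.2, 0, 0, 0, 0.8], [0.1, 0, 0, 0, 0.8], [0, 0, 0, 0, 0.8]]]}}

```text
t: 40.3
tool_pos: [0.5151, -0.312, -0.0202]
eef_rot: [0.704, -0.071, 0.704, 0.071]
wrist_force: [-2.3, 1.7, 4.1]
gripper_width: 0.368
```

It touched the mat at the original height with +4 N. I'll release and rise.

Request:
{"method": "jog_arm", "body": {"commands": [[[0, 0, 0, 0, 0.3], [0, 0, 0, 0, 0], [0, 0, 0, 0, 0], [0, 0, 0, 0, 0], [-1, 0, 0, 0, 0], [-2, 0, 0, 0, 0], [-4, 0, 0, 0, 0], [-4, 0, 0, 0, 0], [-4, 0, 0, 0, 0], [-4, 0, 0, 0, 0], [-3, 0, 0, 0, 0], [0, 0, 0, 0, 0], [0, 0, 0, 0, 0]]]}}

```text
t: 41.92
tool_pos: [0.5149, -0.3119, 0.1999]
eef_rot: [0.704, -0.071, 0.703, 0.071]
wrist_force: [0.6, -0.1, -0.8]
gripper_width: 1.0
```

```bash
python3 - <<'E'
from h import *
go([.5148,-.3131,-.0185],11.5)
w=snap("wrist","w25");s=snap("scene","s25")
E
```

```text
t 41.92 pos [ 0.5149 -0.3119  0.1999] tool shift cm [21.84 -0.11 -0.04] jaw ang 11.5 xaxis [ 0. -0. -1.] w 1.0 F [ 0.6 -0.1 -0.8]
turn about x (deg): [np.float64(-0.0)]
```

View pics/w25.png

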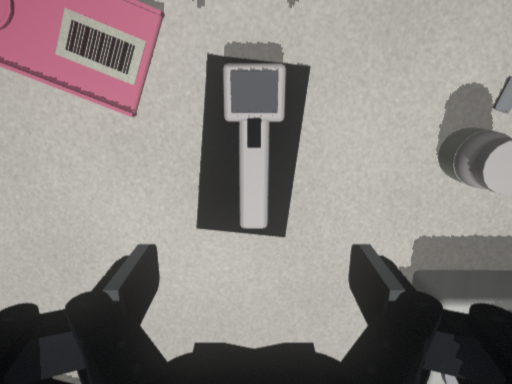

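View pics/s25.png

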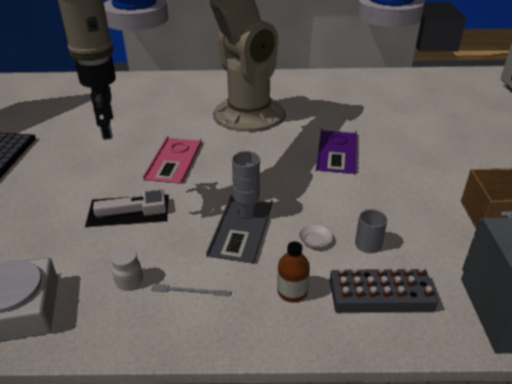

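The scanner lies flat on the mat, with its handle at wrist (254,175). The three-cup stack stands upright at scene (246,182). The beaker, bottle, jar, dish and spatula are where they were. Handing in.

```bash
python3 - <<'E'
from plant import bot
print(bot.close_job())
E
```

```text
the job is handed in; nothing more can be done
None
```

The job is done and handed in at about 42 s, with no verdict reported.

- **Cups:** I nested cup A, then cup B, each while still held. Each made contact within 1 mm of the expected height, with +4.6 N and +5.8 N at the wrist. The last pictures show one straight, evenly seated stack in the carrier's ring.
- **Scan:** I held the scanner for about 2.5 s, with the window about 80 mm above the label and the scan line along it. By calculation it was within about 2 mm of the label's middle. In the pictures, the head corners were within about 1 px of prediction in the top view and 2 px in the scene view.
- **Scanner return:** It lies flat on the mat where it started. The gripper is clear, and the other things on the bench look unmoved.

**Disagreements:**
- The fingertips are about 29 mm (shut) to 44 mm (open) behind the reported TCP, not the 0 to 13 mm stated. Two cameras agreed on this, so I worked with the measured offsets.
- The top camera and the wrist camera differed by up to 6 mm sideways on cup A, so I placed the cups using wrist-camera measurements.
- My first height estimates of the loose cups' rims came out 8–14 mm low. Two wrist-camera views then gave 86 mm for cup A, as described. For cup B, a second wrist view matched the 86 mm prediction within 2 px.

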